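Hold a find over the reference tile with collection tongs

ROBOT

A 6-joint arm with a two-finger parallel gripper is mounted at the origin on the work surface. World frame = base frame: x ahead of the robot, y to its left, z up, the work surface at z = 0. Lengths are in m, angles in rad, forces in N, time in s.
With the tool pointing down it reaches from about 0.15 to 0.775 m from the base axis. Payload 6.1 kg.
Tool frame: the origin (TCP) lies at the very end of the fingers, on their centre line; the grasp point (between the pads) lies 19 mm behind it; y points along the fingers, x is the direction in which the jaws open and shut, and the axes are right-handed (so a half turn about y gives the same grasp; the last joint's range is limited). The gripper opens to 85 mm and grips with 20 to 120 N. Pads are 22 mm wide; open, the fingers measure 114 mm over their backs; the gripper's body (76 mm by 85 mm) begins 54 mm behind the grasp point. The pads swing forward as they close: fully open they stand 13 mm farther back than shut.
Start: joints at [1.177, 0.126, -0.04, 1.405, 0, 1.571], TCP at [0.201, 0.485, 0.231] pointing down, gripper open.
Joint ranges: [-2.72, 2.72], [-0.95, 1.95], [-1.27, 1.35], [-1.78, 2.02], [-1.46, 1.47], [-3.14, 3.14]. Speed limits (rad/s): [2.39, 2.39, 3.01, 3.14, 3.14, 3.14].

INTERFACE

Orientations are given as a unit quaternion [x, y, z, w].
In Python, from plant import r gives the robot as it stands.
- The arm moves only by the tool move_arm, never from a script. Its argument "targets" is one flat list of numbers, 6 for each row, row after row: the shift along the tool's x, y, z in cm, then the turn, a rotation vector about the tool's x, y, z in degrees. In form: [x, y, z, ax, ay, az, x, y, z, ax, ay, az, ...]. A call has 1 to 5 rows; each row shifts and turns the pose as measured when the row begins, along the tool's axes as they then stand; what a row does not reach is not made up. A row lasts 1/8 s, in which the tool goes at most 62.5 mm and 10.7 degrees, less where a joint would pass 70% of its speed; a pose out of reach is approached as far as the arm can. A call is refused whole if a number of a shift passes 6.25 or a number of a turn 10.7, either way. A call with a gripper value outside its range is refused whole. "gripper" is the finger opening in cm, from 0 to 8.54, set as the call begins (left out, the last holds). The fingers move at their own pace and stop on an object; "squeeze" is the grip in N (left out, the last holds). Time passes only in rows, so rows that do not move let the fingers close. It gives the time, the measured TCP pose, the force and the opening at its end, in the units of the state.
- r.state(): the state, without advancing time (a new reading comes with each control period).
- r.read_camera(name): name is "scene" or "top" or "wrist"; returns the picture (384x512x3 uint8, red, green, blue); there is no depth.
- r.camera_info(name): a dict with "fov_y" (degrees; the focal length in pixels is half the picture's height over the tangent of half this angle, whatever the lens; pixels are square), "cx", "cy" (the principal point, pixels), "distortion" ([k1, k2, p1, p2, k3] as OpenCV has them; the pictures are not rectified), "origin" and "rotation" of the camera in the world; the wrist camera has in their place "hand_eye" (4x4, takes a point from camera to tool coordinates, whose origin is the TCP and whose axes are the tool frame's). Camera axes: x right, y up, looking along -z (the intrinsics and any distortion apply to the point x, -y, -z); pixel columns grow to the right and rows downward; lengths in m; the calibration is good to about 2 mm. A picture is of the moment at which its call begins: read the wrist's pose just before it. camera_info takes no time and is no camera call.
- r.job_done(): hands the job in, once; it reports no verdict.
Trained networks look in the newest picture that a camera, given by its name, has taken for a name from the list of things; names that differ only in an ending like _2 or _b are one class to them, and where a whole thing is asked for, a point or a joint stands for the part that bears it (a point fixed in the world has none). Each returns a list of dicts, best first, with "score" (0 to 1); they miss things now and then, are a little off and sometimes report something else, mostly with a low value. They report only what shows in the picture. A call takes as long as a camera call. They do not tell look-alikes from the thing itself.
- r.recognise(camera, label): "xy" ([column, row] in pixels, amid what is visible of it).
- r.spot_point(camera, label): "xy" ([column, row] in pixels: a listed point, or the origin of a listed thing).
The state is a dict: "time_s": time; "joints": joint angles; "dq": joint speeds; "joint_torque": joint torques, N m; "position": TCP position; "eef_rot": TCP orientation; "ft_force": force on the tool from outside, world axes, zero at the start; "ft_torque": the same for the moment, N m; "opening": opening from 0.0 (shut) to 1.0 (fully open).
Only numpy, scipy, OpenCV 4.12 (cv2) and the standard library are available. Lean on these libraries where they do the work, as an engineer would, in place of code of your own. Each camera call takes 0.05 s, during which the arm holds its last target.

TASK

Set up a record photograph in the collection store. First lay the loose grey tile flat on the sloped face of the narrow wooden stand, centred and square with its long side running up the slope, and let go of it; then take the tongs, close them on the plain clay cylinder standing on its plinth and lift it in their rubber tips without the gripper itself touching it. Finish while still holding: the program ends with the tongs gripped and the cylinder held still in their tips above the middle of the tile, with at least 8 cm of air between them, and everything else left where it stood.

Things in the scene. Friction and masses are not known exactly. Their poses are not given: they have to be found in the camera images.
- tongs: Steel tongs lying flat, 215 mm long, 22 mm high, 90 g. Origin: on the centre line at the underside, midway along the flat grip plates, about the balance point; x points to the tips. Tail block at x -105 to -71 mm; arms hinged at x -80, y +-7 mm, moving as mirror images. Grip plates x -33 to 33, 22 mm high; over their outsides 46 mm open, 39 half closed (faces parallel), 31.5 on a 26 mm item.
- tongs_tip (a point): Midpoint between the two rubber tips of the tongs: 95 mm ahead (x) of the tongs' origin, 11 mm above their underside. The rubber tips are 34 mm long, 18 mm high; the gap between them is about 57 mm open, about 42 mm half closed, 26 mm when closed on the cylinder.
- jaw_left (a joint): Closing angle of the tongs' arms, rad: 0 open, 0.045 half closed, about 0.09 when closed on the cylinder, 0.16 tips shut. Springs push the arms open: squeezing at the grip plates takes about 6 N at first, 8 N half closed, 10.5 N at 0.09. To carry the tongs still open, squeeze the plates to about 39 mm.
- tile: Grey tile 76 (x) by 46 (y) by 15 mm thick, 110 g, lying flat on the table. Origin: centre of its underside; x along its length, z up. Both halves are alike.
- rest: Sloped face of the fixed wooden stand: 92 mm long (x, up the slope), 28 mm wide (y), narrower than the tile. Origin: centre of the face, 85 mm above the table; z is its normal. Slope 0.35 rad, low end towards the robot at yaw 0. Lip at x -42 mm, 6 mm above the face. Board 8 mm thick on a post 22 mm wide in y; the foot is 110 by 80 mm, 10 mm high.
- seal: The find to hold: a plain upright clay cylinder, 26 mm diameter, 32 mm high, 35 g. Origin: centre of its underside. It stands on one of three padded square plinths (32 mm wide, top 42 mm above the table) in a row 130 mm apart on a fixed wooden board 60 mm wide and 8 mm high; any of the three.
- seal_center (a point): Centre of that clay cylinder, 16 mm above its underside.
- cone: Bystander on another plinth: clay cone 28 mm diameter, 40 mm high. Origin: centre of its underside.
- flask: Bystander on another plinth: small clay flask with a neck, 28 mm diameter, 52 mm high. Origin: centre of its underside.
- brush: Bystander: brush lying on the table.
- jar: Bystander: glass jar, 56 mm diameter, 75 mm high. Origin: centre of its underside.
- loupe: Bystander: black magnifier, 44 mm diameter, 42 mm high. Origin: centre of its underside.
- weight: Bystander: steel block 60 by 40 by 30 mm. Origin: centre of its underside.
Mind the look-alikes: they are no part of the job. Leave any purple look-alike of the seal alone. Of the things that look like the tile, take the one that is farthest to the robot's right at the start.

How it is judged:
By the outcome, as a careful person would: the job done as asked, in the order asked, and still so for the second after the job is handed in, while the arm keeps its last pose, push and grip.
It also fails if it takes over 54 s, if anything falls off the work surface, if the arm or the gripper's body presses on something with over 40 N, if the wrist force passes 120 N, or if a joint passes its speed limit or range.

## Working session

There is one attempt and no reset: what is moved stays moved. The work goes in short steps, Python scripts to look and compute and a tool call to move; the robot and the scene stay as the last step left them, time stands still between calls to the robot, and variables do not carry over. Pictures are saved under pics/ and viewed, and the job is handed in when it is done.

Besides the shell and the picture viewer there is one more tool, called as name(argument=value, ...) on one line, values as JSON. move_arm: Moves the arm, as the interface text tells. Its arguments: {"type":"object","properties":{"targets":{"type":"array"},"gripper":{"type":"number"},"squeeze":{"type":"number"}},"required":["targets"]}

```bash
ls; mkdir -p pics
cat > h.py <<'E'
import numpy as np, cv2, json
from plant import r
from scipy.spatial.transform import Rotation as R
def K(ci):
    f=192/np.tan(np.radians(ci['fov_y'])/2)
    return np.array([[f,0,ci['cx']],[0,f,ci['cy']],[0,0,1.]])
def campose(name,st=None):
    ci=r.camera_info(name)
    if 'origin' in ci:
        M=np.array(ci['rotation']); 
        if M.shape!=(3,3): M=R.from_quat(M).as_matrix()
        return ci,np.array(ci['origin']),M
    st=st or r.state()
    T=np.eye(4);T[:3,:3]=R.from_quat(st['eef_rot']).as_matrix();T[:3,3]=st['position']
    T=T@np.array(ci['hand_eye']); return ci,T[:3,3],T[:3,:3]
def ray(name,px,st=None):
    ci,o,M=campose(name,st)
    u=cv2.undistortPoints(np.array([[px]],float),K(ci),np.array(ci['distortion'],float))[0,0]
    d=M@np.array([u[0],-u[1],-1.]); return o,d/np.linalg.norm(d)
def onz(name,px,z,st=None):
    o,d=ray(name,px,st); return o+d*(z-o[2])/d[2]
def proj(name,P,st=None):
    ci,o,M=campose(name,st)
    p=(np.atleast_2d(P)-o)@M; p=p*np.array([1,-1,-1])
    return cv2.projectPoints(p,np.zeros(3),np.zeros(3),K(ci),np.array(ci['distortion'],float))[0][:,0]
def tri(obs):
    A=np.zeros((3,3));b=np.zeros(3)
    for o,d in obs:
        Q=np.eye(3)-np.outer(d,d);A+=Q;b+=Q@o
    return np.linalg.solve(A,b)
def snap(name,fn):
    im=r.read_camera(name); cv2.imwrite('pics/'+fn,cv2.cvtColor(im,cv2.COLOR_RGB2BGR)); return im
def tomove(target_p,target_q=None,st=None):
    st=st or r.state(); Rm=R.from_quat(st['eef_rot'])
    s=Rm.inv().apply(np.array(target_p)-st['position'])*100
    w=np.zeros(3) if target_q is None else np.degrees((Rm.inv()*R.from_quat(target_q)).as_rotvec())
    return s,w
E
python3 - <<'E'
from h import *
np.set_printoptions(precision=4,suppress=True)
s=r.state();print({k:(np.round(v,4).tolist()) for k,v in s.items()})
for c in('scene','top','wrist'):
    snap(c,c+'0.png');print(c,r.camera_info(c))
E
```

```text
pics
{'time_s': 0.0, 'joints': [1.177, 0.1264, -0.0406, 1.4054, -0.0, 1.5708], 'dq': [-0.0008, 0.0002, 0.0004, 0.0006, -0.0018, 0.0008], 'joint_torque': [0.002, -43.5913, 35.2924, 0.0172, 0.0002, 0.0], 'position': [0.2013, 0.4844, 0.2305], 'eef_rot': [0.5885, 0.392, -0.393, -0.5878], 'ft_force': [-0.1587, -0.6289, -0.194], 'ft_torque': [-0.0296, 0.0209, -0.0155], 'opening': 1.002}
scene {'fov_y': 49.561452145572375, 'cx': 265.3834276236625, 'cy': 187.3085340549898, 'distortion': array([-0.0873,  0.    ,  0.    ,  0.    ,  0.    ]), 'origin': array([ 1.4066, -0.1061,  0.7463]), 'rotation': array([0.3357, 0.3036, 0.5805, 0.6769])}
top {'fov_y': 42.44996711457515, 'cx': 253.45364926345093, 'cy': 189.23047663211906, 'distortion': array([0.0729, 0.    , 0.    , 0.    , 0.    ]), 'origin': array([0.2352, 0.0084, 1.5199]), 'rotation': array([ 0.071 , -0.0711, -0.7026,  0.7045])}
wrist {'fov_y': 71.54756923108263, 'cx': 253.41254754539904, 'cy': 190.07786444323892, 'distortion': array([-0.005,  0.   ,  0.   ,  0.   ,  0.   ]), 'hand_eye': array([[ 1.    ,  0.0017, -0.0009,  0.0003],
       [-0.0014,  0.2909, -0.9568, -0.142 ],
       [-0.0014,  0.9567,  0.2909,  0.0745],
       [ 0.    ,  0.    ,  0.    ,  1.    ]])}
```

View pics/top0.png

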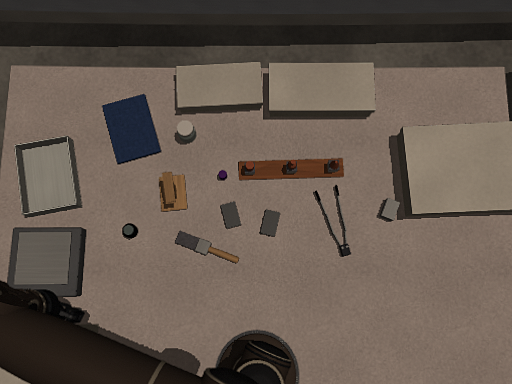

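View pics/scene0.png

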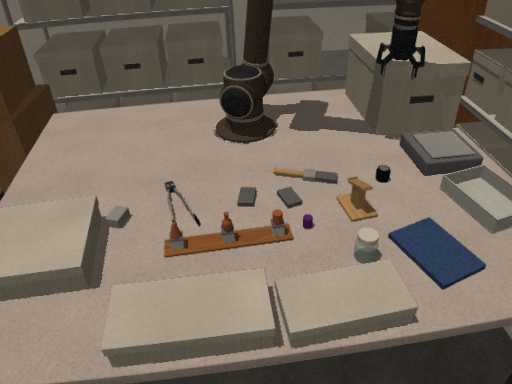

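View pics/wrist0.png

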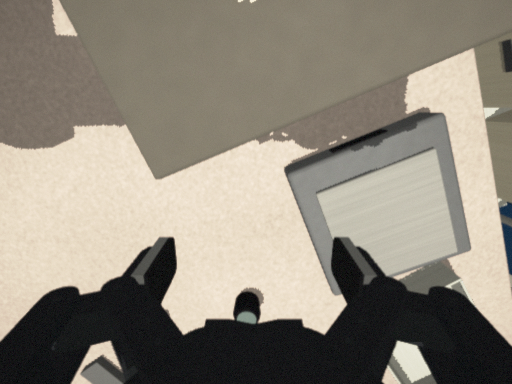

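Run:
```python
from h import *
np.set_printoptions(precision=4,suppress=True)
for l in('tile','rest','tongs','tongs_tip','seal','seal_center'):
  for c in('top','scene'):
    print(l,c,[(np.round(d['xy'],1).tolist(),round(d['score'],2)) for d in r.spot_point(c,l)])
print(r.state()['time_s'])
```

```text
tile top [([230.3, 215.7], 0.91), ([269.4, 223.1], 0.84)]
tile scene [([247.5, 195.1], 0.77), ([287.5, 199.1], 0.66)]
rest top [([165.7, 190.4], 0.53)]
rest scene [([357.7, 182.4], 0.63)]
tongs top [([334.6, 220.6], 0.71)]
tongs scene [([177.2, 211.3], 0.55)]
tongs_tip top [([327.7, 192.8], 0.73)]
tongs_tip scene [([181.2, 226.8], 0.63)]
seal top [([252.2, 165.8], 0.55), ([224.9, 174.4], 0.38)]
seal scene [([278.0, 221.7], 0.69), ([305.0, 227.3], 0.65)]
seal_center top [([252.1, 165.2], 0.6), ([220.8, 173.1], 0.4)]
seal_center scene [([246.4, 197.4], 0.67), ([274.5, 218.9], 0.66), ([311.3, 220.5], 0.62), ([178.8, 210.5], 0.58)]
0.75
```

Run:
```python
from h import *
np.set_printoptions(precision=4,suppress=True)
t=cv2.imread('pics/top0.png');s=cv2.imread('pics/scene0.png')
cv2.imwrite('pics/topA.png',cv2.resize(t[145:265,150:360],None,fx=3.8,fy=3.8,interpolation=cv2.INTER_CUBIC))
cv2.imwrite('pics/scA.png',cv2.resize(s[150:260,150:400],None,fx=3.2,fy=3.2,interpolation=cv2.INTER_CUBIC))
print('tileR',onz('top',(269.4,223.1),0),onz('scene',(247.5,195.1),0))
print('rest',tri([ray('top',(165.7,190.4)),ray('scene',(357.7,182.4))]))
print('seal',onz('top',(252.2,165.8),.042),onz('scene',(278,221.7),.042))
print('tongs',onz('top',(334.6,220.6),0),onz('top',(327.7,192.8),0.011),onz('scene',(177.2,211.3),0),onz('scene',(181.2,226.8),0.011))
```

```text
tileR [ 0.4385 -0.0408  0.    ] [ 0.4241 -0.035   0.    ]
rest [0.5238 0.2657 0.0803]
seal [0.6104 0.0128 0.042 ] [0.6054 0.0264 0.042 ]
tongs [ 0.447  -0.2423  0.    ] [ 0.5324 -0.2218  0.011 ] [ 0.4661 -0.2412  0.    ] [ 0.5481 -0.2267  0.011 ]
```

View pics/topA.png

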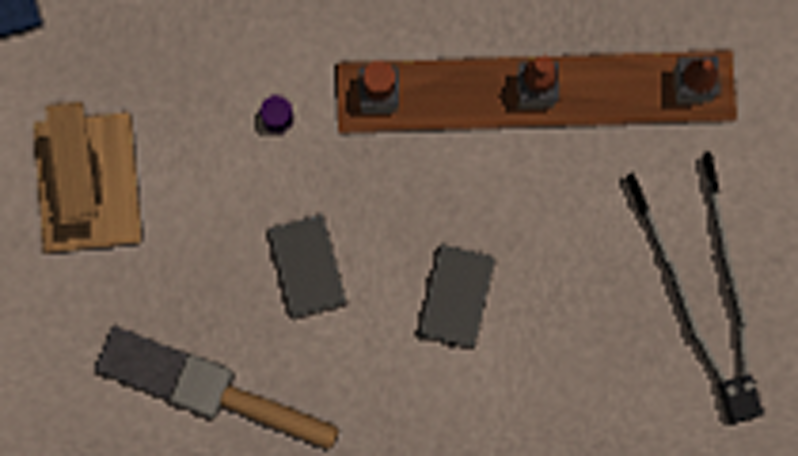

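View pics/scA.png

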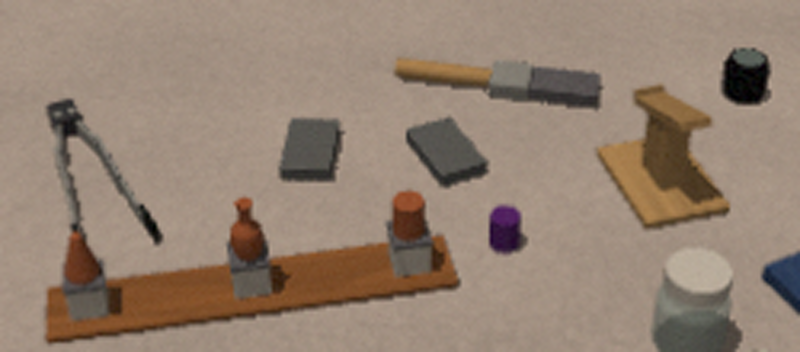

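Run:
```python
from h import *
np.set_printoptions(precision=4,suppress=True)
s=r.state();print(R.from_quat(s['eef_rot']).as_matrix())
t=cv2.imread('pics/top0.png')
g=cv2.cvtColor(t,cv2.COLOR_BGR2GRAY)
sub=(g[195:245,210:290]<85).astype(np.uint8)
cs,_=cv2.findContours(sub,cv2.RETR_EXTERNAL,cv2.CHAIN_APPROX_NONE)
for c in cs:
    if cv2.contourArea(c)<150: continue
    b=cv2.boxPoints(cv2.minAreaRect(c))+[210,195]
    P=np.array([onz('top',p,0.012) for p in b])
    print(b,P, P.mean(0)); e=P[1]-P[0];f=P[2]-P[1]
    print(np.linalg.norm(e),np.linalg.norm(f),np.degrees(np.arctan2(e[1],e[0])),np.degrees(np.arctan2(f[1],f[0])))
# rest board in top: corners of zoom
for p in[(47,105),(84,101),(102,215),(63,222)]: print(onz('top',(150+p[0]/3.8,145+p[1]/3.8),.085))
```

```text
[[ 0.3837  0.     -0.9234]
 [ 0.9234  0.0001  0.3837]
 [ 0.0001 -1.     -0.    ]]
[[258.4706 233.8824]
 [264.1412 208.3647]
 [280.0235 211.8941]
 [274.3529 237.4118]] [[ 0.4037 -0.0069  0.012 ]
 [ 0.4826 -0.0244  0.012 ]
 [ 0.4718 -0.0733  0.012 ]
 [ 0.3931 -0.0554  0.012 ]] [ 0.4378 -0.04    0.012 ]
0.08086357680778988 0.05013322115243699 -12.474605319837453 -102.52439472041112
[[218.7846 204.8769]
 [234.6923 200.5385]
 [241.3846 225.0769]
 [225.4769 229.4154]] [[0.4932 0.1158 0.012 ]
 [0.5069 0.0668 0.012 ]
 [0.4306 0.0455 0.012 ]
 [0.4171 0.0941 0.012 ]] [0.462  0.0805 0.012 ]
0.05091373955444919 0.07928602139630753 -74.33287848712742 -164.4008444205098
[0.5776 0.2799 0.085 ]
[0.5809 0.2511 0.085 ]
[0.4903 0.234  0.085 ]
[0.4847 0.2639 0.085 ]
```

```bash
cat >> h.py <<'E'
def xq(yaw_deg,tilt=0.0):
    """tool down, tool x at yaw; tilt: rotate approach about tool x (rad), approach leans to -z tool"""
    a=np.radians(yaw_deg); x=np.array([np.cos(a),np.sin(a),0]); y=np.array([0,0,-1.])
    z=np.cross(x,y); y2=y*np.cos(tilt)-z*np.sin(tilt); z2=np.cross(x,y2)
    return R.from_matrix(np.column_stack([x,y2,z2])).as_quat()
def mv(p,q=None):
    s=r.state(); a,w=tomove(p,q,s)
    print('now',np.round(s['position'],4),'j',np.round(s['joints'],2),'t',round(s['time_s'],2),'F',np.round(s['ft_force'],1),'op',round(s['opening'],3))
    print('shift',np.round(a,2),'turn',np.round(w,1),'rows',np.ceil(max(np.abs(a).max()/6.25,np.abs(w).max()/10.7)))
E
python3 - <<'E'
from h import *
mv([.437,-.04,.20],xq(77.5))
E
```

```text
now [0.2015 0.4848 0.2313] j [ 1.18  0.13 -0.04  1.41 -0.    1.57] t 0.75 F [ 0.1 -0.5 -0.2] op 0.997
shift [-39.42   3.13 -41.89] turn [  0.  -10.1   0. ] rows 7.0
```

move_arm(targets=[-4, 0, -4.2, 0, -1, 0, -4, 0, -4.2, 0, -1, 0, -4, 0, -4.2, 0, -1, 0, -4, 0, -4.2, 0, -1, 0, -4, 0, -4.2, 0, -1, 0])

```text
time_s: 1.38
position: [0.3305, 0.2207, 0.2306]
eef_rot: [0.568, 0.422, -0.421, -0.568]
ft_force: [1.6, 0.4, -0.6]
opening: 1.001
```

Run:
```python
from h import *
mv([.437,-.04,.20],xq(77.5))
```

```text
now [0.3305 0.2207 0.2306] j [ 0.59 -0.12 -0.28  1.4  -0.    0.88] t 1.38 F [ 1.6  0.4 -0.6] op 1.001
shift [-21.85   3.07 -17.76] turn [ 0.1 -4.4  0.1] rows 4.0
```

move_arm(targets=[-4.4, 0.7, -3.6, 0, -1, 0, -4.4, 0.7, -3.6, 0, -1, 0, -4.4, 0.7, -3.6, 0, -1, 0, -4.4, 0.7, -3.6, 0, -1, 0, -4.4, 0.7, -3.6, 0, -1, 0])

```text
time_s: 2.0
position: [0.4516, -0.047, 0.1971]
eef_rot: [0.55, 0.449, -0.443, -0.547]
ft_force: [0.1, 1.9, -0.3]
opening: 0.998
```

Run:
```python
from h import *
mv([.437,-.04,.17],xq(77.5))
```

```text
now [ 0.4516 -0.047   0.1971] j [-0.11 -0.01 -0.26  1.31  0.    0.1 ] t 2.0 F [ 0.1  1.9 -0.3] op 0.998
shift [0.37 2.69 1.59] turn [0.5 0.8 0.2] rows 1.0
```

move_arm(targets=[0.4, 2.7, 1.6, 0.5, 0.8, 0.2, 0, 0, 0, 0, 0, 0])

```text
time_s: 2.25
position: [0.4378, -0.0439, 0.1687]
eef_rot: [-0.553, -0.44, 0.44, 0.554]
ft_force: [0.8, -0.7, -0.1]
opening: 0.999
```

Run:
```python
from h import *
mv([.437,-.04,.17],xq(77.5))
snap('wrist','w1.png')
for l in('tile','rest'):print([(np.round(d['xy'],1).tolist(),round(d['score'],2),onz('wrist',d['xy'],0)) for d in r.spot_point('wrist',l)])
```

```text
now [ 0.4378 -0.0439  0.1687] j [-0.1  -0.03 -0.34  1.26  0.    0.13] t 2.25 F [ 0.8 -0.7 -0.1] op 0.999
shift [ 0.36 -0.13  0.17] turn [-0.1 -0.5  0. ] rows 1.0
[([361.1, 170.4], 0.88, array([0.46614951, 0.08418773, 0.        ])), ([253.2, 175.9], 0.74, array([ 0.44356625, -0.0438308 ,  0.        ])), ([411.3, 61.6], 0.28, array([0.35865521, 0.14993716, 0.        ]))]
[]
```

View pics/w1.png

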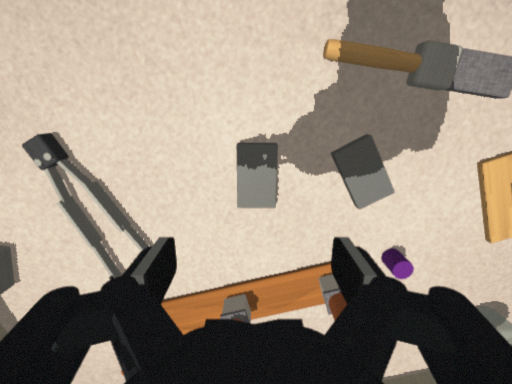

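Run:
```python
from h import *
im=cv2.imread('pics/w1.png');cv2.imwrite('pics/w1z.png',cv2.resize(im[125:225,215:300],None,fx=6,fy=6,interpolation=cv2.INTER_CUBIC))
```

```text
(no output)
```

View pics/w1z.png

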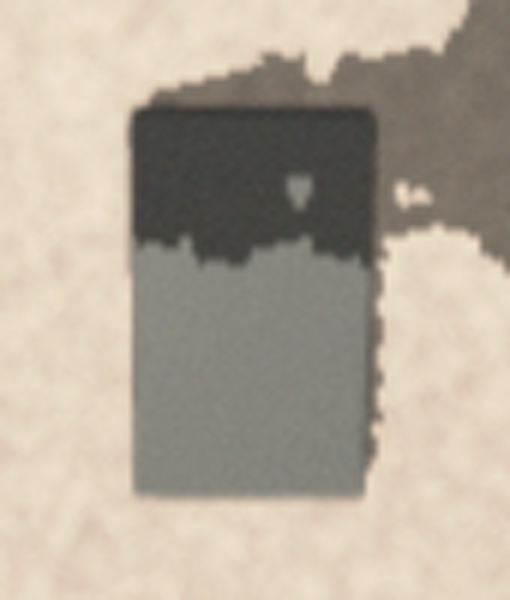

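Run:
```python
from h import *
c=[(133,108),(374,108),(363,494),(135,494)]
P=np.array([onz('wrist',(215+a/6-.4,125+b/6-.4),.015) for a,b in c]);print(P,P.mean(0))
e=(P[2]+P[3]-P[0]-P[1])/2; f=(P[1]+P[2]-P[0]-P[3])/2
print(np.linalg.norm(e),np.linalg.norm(f),np.degrees(np.arctan2(e[1],e[0])),np.degrees(np.arctan2(f[1],f[0])))
```

```text
[[ 0.39926692 -0.05195725  0.015     ]
 [ 0.4092738  -0.00849352  0.015     ]
 [ 0.48356536 -0.02578584  0.015     ]
 [ 0.47334919 -0.07002448  0.015     ]] [ 0.44136382 -0.03906527  0.015     ]
0.07626449542881175 0.04500188003103899 -13.404356552874274 77.01528147619372
```

Run:
```python
from h import *
mv([.441,-.039,.003],xq(76.8))
```

```text
now [ 0.4403 -0.0432  0.1715] j [-0.1  -0.03 -0.33  1.26  0.    0.13] t 2.4 F [-0.2  0.2  0.9] op 0.998
shift [ 0.42 16.85  0.1 ] turn [0.3 0.3 0. ] rows 3.0
```

move_arm(targets=[0.2, 3.0, 0, 0.2, 0.2, 0, 0.1, 3, 0.1, 0, 0, 0, 0, 2.5, 0, 0, 0, 0, 0, 0, 0, 0, 0, 0])

```text
time_s: 2.9
position: [0.4455, -0.0375, 0.0905]
eef_rot: [0.555, 0.445, -0.438, -0.549]
ft_force: [0.5, -0.5, -0.3]
opening: 0.999
```

Run:
```python
from h import *
for i in range(3):
    s=r.state(); print(s['time_s'],s['position'],s['dq']); snap('wrist',f'w2_{i}.png')
mv([.441,-.039,.003],xq(76.8))
im=cv2.imread('pics/w2_2.png');cv2.imwrite('pics/w2z.png',cv2.resize(im[100:300,160:350],None,fx=3,fy=3,interpolation=cv2.INTER_CUBIC))
```

```text
2.9 [ 0.44548843 -0.03745426  0.09051195] [ 0.00992399 -0.02199444  0.05070195  0.01678151  0.00035682 -0.00075168]
2.95 [ 0.44634034 -0.03755218  0.09170868] [-0.00717755 -0.01220953  0.02990046  0.00633296 -0.00166675 -0.000818  ]
3.0 [ 0.44679441 -0.03777536  0.09229706] [-6.60431370e-03 -5.60407052e-03  1.14714225e-02 -4.96536824e-05
 -1.35048493e-03  1.62415430e-03]
now [ 0.447  -0.0379  0.0925] j [-0.09  0.01 -0.47  1.07  0.    0.14] t 3.05 F [0.6 0.7 0.1] op 0.997
shift [-0.26  8.94  0.71] turn [0.9 0.5 0.2] rows 2.0
```

View pics/w2z.png

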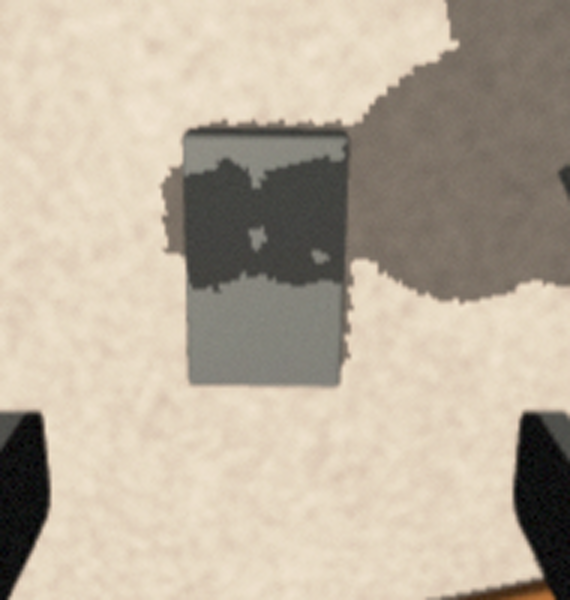

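Run:
```python
from h import *
st=r.state();st['position']=np.array([.4468,-.03778,.0923])
c=[(184,134),(348,134),(340,383),(189,383)]
P=np.array([onz('wrist',(160+a/3-.3,100+b/3-.3),.015,st) for a,b in c]);print(P,P.mean(0))
e=(P[2]+P[3]-P[0]-P[1])/2; f=(P[1]+P[2]-P[0]-P[3])/2
print(np.linalg.norm(e),np.linalg.norm(f),np.degrees(np.arctan2(e[1],e[0])),np.degrees(np.arctan2(f[1],f[0])))
mv([.441,-.039,.003],xq(76.8))
mv([*P.mean(0)[:2],.003],xq(76.8))
```

```text
[[ 0.39662316 -0.05268696  0.015     ]
 [ 0.40650118 -0.00924828  0.015     ]
 [ 0.47900548 -0.02618899  0.015     ]
 [ 0.46888834 -0.07037064  0.015     ]] [ 0.43775454 -0.03962372  0.015     ]
0.07442622531049632 0.04493642518899279 -13.450710410690323 77.14509697926768
now [ 0.447  -0.0379  0.0925] j [-0.09  0.01 -0.47  1.07  0.    0.14] t 3.05 F [0.6 0.7 0.1] op 0.997
shift [-0.26  8.94  0.71] turn [0.9 0.5 0.2] rows 2.0
now [ 0.447  -0.0379  0.0925] j [-0.09  0.01 -0.47  1.07  0.    0.14] t 3.05 F [0.6 0.7 0.1] op 0.997
shift [-0.39  8.94  1.01] turn [0.9 0.5 0.2] rows 2.0
```

move_arm(targets=[-0.2, 4, 0.4, 0.5, 0.3, 0, -0.1, 3, 0.4, 0.3, 0.2, 0, 0, 1, 0.1, 0, 0, 0, 0, 0, 0, 0, 0, 0])

```text
time_s: 3.55
position: [0.4442, -0.0389, 0.0172]
eef_rot: [0.557, 0.444, -0.435, -0.551]
ft_force: [0.3, 0.1, 0.7]
opening: 1.001
```

Run:
```python
from h import *
mv([.438,-.0395,.003],xq(76.8))
```

```text
now [ 0.4442 -0.0389  0.0172] j [-0.09  0.06 -0.59  0.9   0.    0.14] t 3.55 F [0.3 0.1 0.7] op 1.001
shift [-0.21  1.41  0.61] turn [0.8 0.1 0.3] rows 1.0
```

move_arm(targets=[-0.2, 1.0, 0.5, 0.7, 0.1, 0.2, -0.1, 0.4, 0.2, 0.3, 0, 0.1, 0, 0, 0, 0, 0, 0])

```text
time_s: 3.92
position: [0.4387, -0.0405, 0.0048]
eef_rot: [-0.554, -0.439, 0.439, 0.554]
ft_force: [-0.7, 0.4, 0.3]
opening: 1.002
```

Run:
```python
from h import *
mv([.438,-.0395,.003],xq(76.8))
```

```text
now [ 0.4387 -0.0405  0.0048] j [-0.09  0.08 -0.61  0.88 -0.    0.14] t 3.92 F [-0.7  0.4  0.3] op 1.002
shift [0.08 0.18 0.09] turn [-0. -0. -0.] rows 1.0
```

Good. Close on it.

move_arm(targets=[0.1, 0.1, 0.1, 0, 0, 0, 0, 0, 0, 0, 0, 0, 0, 0, 0, 0, 0, 0, 0, 0, 0, 0, 0, 0], gripper=4.0, squeeze=30)

```text
time_s: 4.42
position: [0.4384, -0.0393, 0.0045]
eef_rot: [0.555, 0.439, -0.439, -0.554]
ft_force: [0.1, -0.4, -1.4]
opening: 0.528
```

move_arm(targets=[0, 0, 0, 0, 0, 0, 0, 0, 0, 0, 0, 0])

```text
time_s: 4.68
position: [0.4384, -0.0393, 0.0045]
eef_rot: [0.555, 0.439, -0.439, -0.554]
ft_force: [0.5, -0.6, 0.3]
opening: 0.53
```

Run:
```python
from h import *
mv([.438,-.0395,.003],xq(76.8)); snap('wrist','w3.png')
```

```text
now [ 0.4384 -0.0393  0.0045] j [-0.09  0.08 -0.61  0.88 -0.    0.14] t 4.67 F [ 0.5 -0.6  0.3] op 0.53
shift [-0.03  0.15  0.03] turn [ 0. -0. -0.] rows 1.0
```

View pics/w3.png

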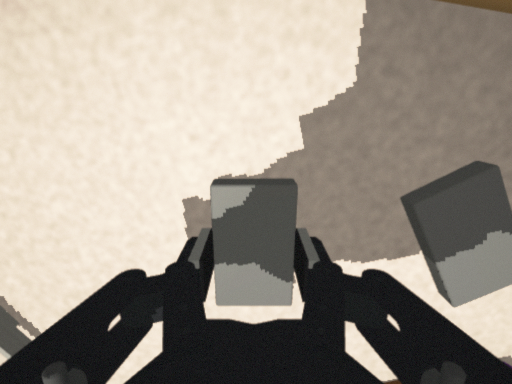

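Run:
```python
from h import *
st=r.state()
c=[(211,184.5),(297,184.5),(292,305),(217,305)]
P=np.array([onz('wrist',p,.015,st) for p in c])
T=R.from_quat(st['eef_rot']).inv().apply(P-st['position'])*1000
print(T.round(1),T.mean(0).round(1))
```

```text
[[-21.3 -10.5  37.5]
 [ 22.8 -10.5  37.4]
 [ 23.3 -10.5 -37.1]
 [-21.3 -10.5 -37. ]] [  0.9 -10.5   0.2]
```

move_arm(targets=[0, -4, 0, 0, 0, 0, 0, -5, 0, 0, 0, 0, 2.5, -5, 0, 0, 0, 0, 5, -2, 0, 0, 0, 0, 5, 0, 0, 0, 0, 0])

```text
time_s: 5.35
position: [0.4661, 0.0834, 0.1681]
eef_rot: [-0.555, -0.437, 0.438, 0.557]
ft_force: [1.6, 0.1, -1.4]
opening: 0.523
```

move_arm(targets=[4, 0, 0, 0, 0, 0, 2, 0, 0, 0, 0, 0, 0, 0, 0, 0, 0, 0, 0, 0, 0, 0, 0, 0])

```text
time_s: 5.85
position: [0.4804, 0.1463, 0.1673]
eef_rot: [-0.554, -0.438, 0.439, 0.556]
ft_force: [-0.3, 0.4, -1.6]
opening: 0.525
```

Run:
```python
from h import *
mv([.438,.15,.2],xq(100)); s=r.state();snap('wrist','w4.png');print(s['position'],s['eef_rot'],r.state()['position'])
print([(np.round(d['xy'],1).tolist(),round(d['score'],2),onz('wrist',d['xy'],0.085,s)) for d in r.spot_point('wrist','rest')])
```

```text
now [0.4804 0.1463 0.1673] j [ 0.29  0.09 -0.22  1.26  0.    0.53] t 5.85 F [-0.3  0.4 -1.6] op 0.525
shift [-0.62 -3.26  4.22] turn [ -0.2 -23.3   0. ] rows 3.0
[0.48040854 0.14628576 0.16729013] [-0.55371037 -0.43763617  0.43935975  0.55573592] [0.48041483 0.14612634 0.16727806]
[([390.9, 221.9], 0.81, array([0.533064  , 0.26358929, 0.085     ]))]
```

View pics/w4.png

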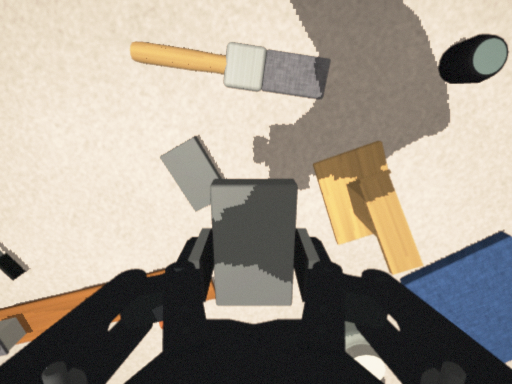

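Run:
```python
from h import *
im=cv2.imread('pics/w4.png');cv2.imwrite('pics/w4z.png',cv2.resize(im[130:285,305:430],None,fx=5,fy=5,interpolation=cv2.INTER_CUBIC))
```

```text
(no output)
```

View pics/w4z.png

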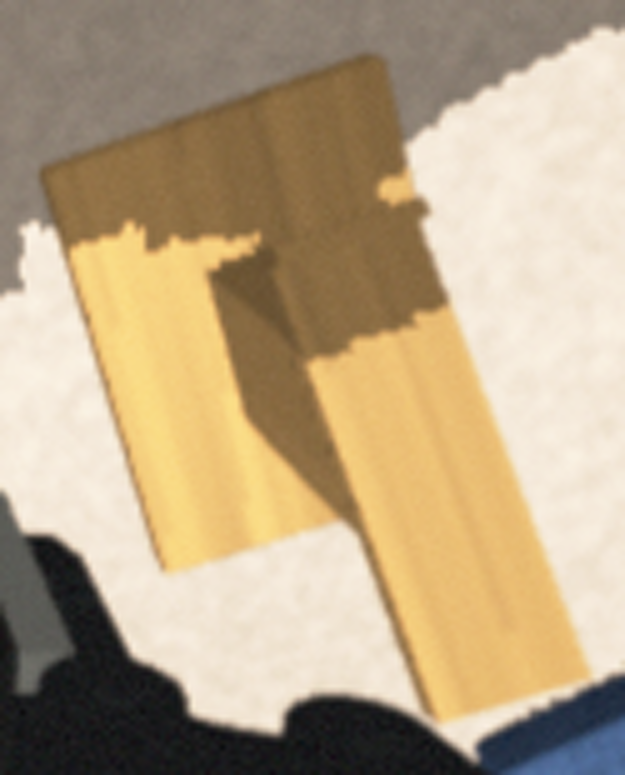

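```bash
cat > rest.py <<'E'
from h import *
from scipy.optimize import least_squares
def face(p,pts):
    x,y,yaw=p[:3]; M=R.from_euler('zy',[yaw,-0.35]).as_matrix()
    return np.array([x,y,.085])+np.asarray(pts,float)@M.T
if __name__=='__main__':
    st=r.state()
    z=lambda a,b:np.array([305+a/5-.4,130+b/5-.4])
    corr=[((.046,-.014,0),z(437,716)),((.046,.014,0),z(591,681)),((-.046,.014,.006),z(427,207))]
    edges=[(((-.03,.014,0),(.046,.014,0)),[z(450,315),z(500,443),z(550,572)]),
           (((-.03,-.014,0),(.046,-.014,0)),[z(307,362),z(358,510)])]
    def res(p):
        o=[]
        for a,b in corr: o+=list(proj('wrist',face(p,[a]),st)[0]-b)
        for (a,b),ps in edges:
            q=proj('wrist',face(p,[a,b]),st);d=(q[1]-q[0])/np.linalg.norm(q[1]-q[0])
            o+=[d[0]*(c-q[0])[1]-d[1]*(c-q[0])[0] for c in ps]
        return np.array(o)
    s=least_squares(res,[.53,.265,.17],x_scale=[.01,.01,.1],loss='soft_l1')
    print(s.x,np.degrees(s.x[2]),res(s.x).round(2))
    # foot yaw
    F=np.array([onz('wrist',z(*c),.01,st) for c in((43,175),(382,57),(162,573))])
    d=F[2]-F[0];e=F[1]-F[0];print(F,np.degrees(np.arctan2(d[1],d[0])),np.degrees(np.arctan2(e[1],e[0])),(F[1]+F[2])/2,np.linalg.norm(d),np.linalg.norm(e))
    im=cv2.imread('pics/w4.png')
    for a in [(-.046,-.014,0),(-.046,.014,0),(.046,.014,0),(.046,-.014,0),(-.046,.014,.006),(-.046,-.014,.006)]:
        q=proj('wrist',face(s.x,[a]),st)[0];cv2.circle(im,(int(round(q[0])),int(round(q[1]))),1,(0,0,255),-1)
    cv2.imwrite('pics/w4f.png',cv2.resize(im[130:285,305:430],None,fx=4,fy=4))
    print('top cam origin check',proj('top',face(s.x,[(0,0,0)])),'scene',proj('scene',face(s.x,[(0,0,0)])))
    t=cv2.imread('pics/top0.png');sc=cv2.imread('pics/scene0.png')
    out=[]
    for n,i,(c0,c1,r0,r1) in(('top',t,(150,200,165,215)),('scene',sc,(330,380,170,220))):
        b=cv2.resize(i[r0:r1,c0:c1],None,fx=8,fy=8,interpolation=cv2.INTER_CUBIC)
        q=proj(n,face(s.x,[(-.046,-.014,0),(-.046,.014,0),(.046,.014,0),(.046,-.014,0)]))
        cv2.polylines(b,[np.int32((q-[c0,r0]+.5)*8)],True,(0,0,255),1); out.append(b)
    cv2.imwrite('pics/rf.png',np.hstack(out))
E
python3 rest.py
```

```text
[0.53337402 0.26208284 0.09957145] 5.705023939452906 [ 0.27  2.6  -0.28  0.21 -0.35 -1.86  0.63  0.16 -0.23 -0.3   0.2 ]
[[0.48273311 0.21636733 0.01      ]
 [0.47400186 0.29455178 0.01      ]
 [0.58963855 0.22816452 0.01      ]] 6.297200894251819 96.37209960530917 [0.53182021 0.26135815 0.01      ] 0.10755439529492387 0.07867046540776042
top cam origin check [[167.82311657 187.2061476 ]] scene [[358.9137673  182.98652261]]
```

View pics/rf.png

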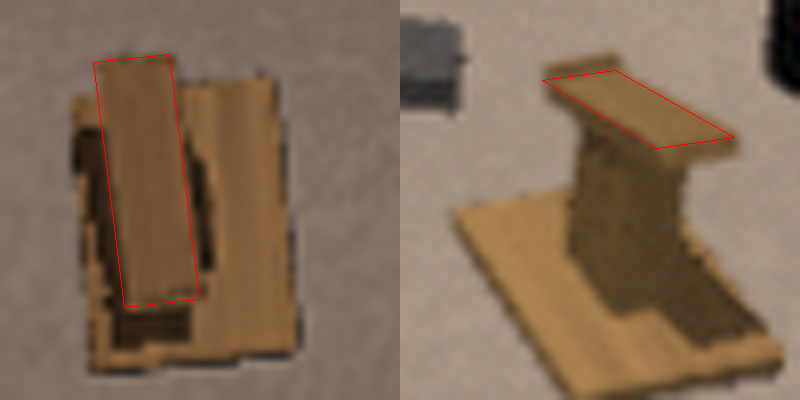

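View pics/w4f.png

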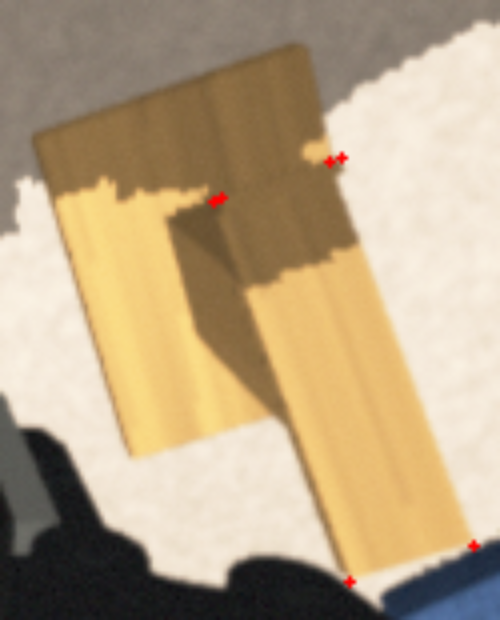

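```bash
cat > pl.py <<'E'
from rest import *
import sys
p0=[.5325,.262,np.radians(6.0)]
h=float(sys.argv[1])
P=face(p0,[(.002,0,.0045+h)])[0]; print(P); mv(P,xq(96,.35))
E
python3 pl.py .09
```

```text
[0.50196461 0.26220906 0.17445276]
now [0.4805 0.1459 0.1674] j [ 0.29  0.09 -0.22  1.26  0.    0.53] t 5.95 F [-0.5  0.3 -1.9] op 0.522
shift [11.81 -0.7   0.61] turn [-20.1 -19.2  -3.4] rows 2.0
```

move_arm(targets=[2.5, -0.2, 0, -4, -4, -0.7, 2.5, -0.2, 0.1, -4, -4, -0.7, 2.5, 0, 0.2, -4, -4, -0.7, 2.5, 0, 0.3, -4, -4, -0.7, 2, 0, 0.3, -4, -4, -0.7])

```text
time_s: 6.58
position: [0.485, 0.2622, 0.171]
eef_rot: [0.546, 0.614, -0.426, -0.378]
ft_force: [-0.8, 0.7, -2.0]
opening: 0.524
```

```bash
python3 pl.py .06
```

```text
[0.51225154 0.26220906 0.14627158]
now [0.485  0.2622 0.171 ] j [ 0.58 -0.08 -0.44  0.89 -0.16  0.44] t 6.58 F [-0.8  0.7 -2. ] op 0.524
shift [-0.31  3.26 -1.67] turn [0.5 0.8 0.1] rows 1.0
```

move_arm(targets=[-0.2, 1.5, -0.9, 0.3, 0.6, 0, -0.1, 1.5, -0.9, 0.2, 0.3, 0, 0, 0.3, -0.1, 0, 0, 0, 0, 0, 0, 0, 0, 0])

```text
time_s: 7.08
position: [0.5156, 0.2598, 0.1446]
eef_rot: [0.549, 0.607, -0.425, -0.386]
ft_force: [0.3, 0.3, -1.2]
opening: 0.526
```

```bash
python3 pl.py .025; python3 -c "
from h import *
snap('scene','s5.png');snap('wrist','w5.png')
s=cv2.imread('pics/s5.png');w=cv2.imread('pics/w5.png')
cv2.imwrite('pics/s5z.png',np.hstack([cv2.resize(s[110:230,310:430],(400,400),interpolation=cv2.INTER_CUBIC),cv2.resize(w,(400,400))]))"
```

```text
[0.52425297 0.26220906 0.11339353]
now [0.5156 0.2598 0.1446] j [ 0.54 -0.01 -0.43  0.83 -0.14  0.42] t 7.08 F [ 0.3  0.3 -1.2] op 0.526
shift [0.15 3.24 0.23] turn [-0.1 -0.4  0. ] rows 1.0
```

View pics/s5z.png

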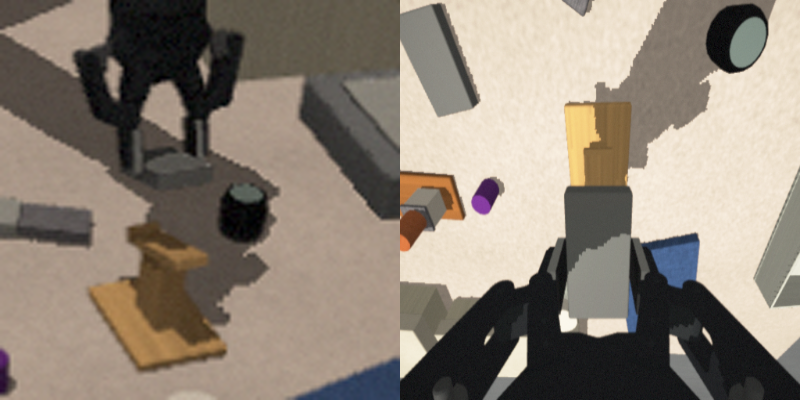

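```bash
python3 -c "
from h import *
from rest import face
st=r.state()
w=cv2.imread('pics/w5.png')
b=cv2.resize(w[90:200,350-0:420+0] if 0 else w[90:200,195:320],None,fx=5,fy=5,interpolation=cv2.INTER_CUBIC)
p0=[.5325,.262,np.radians(6.0)]
q=proj('wrist',face(p0,[(-.046,-.014,.006),(-.046,.014,.006),(.046,.014,0),(.046,-.014,0)]),st)
cv2.polylines(b,[np.int32((q-[195,90]+.5)*5)],True,(0,0,255),1);cv2.imwrite('pics/w5z.png',b)"
```

```text
(no output)
```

View pics/w5z.png

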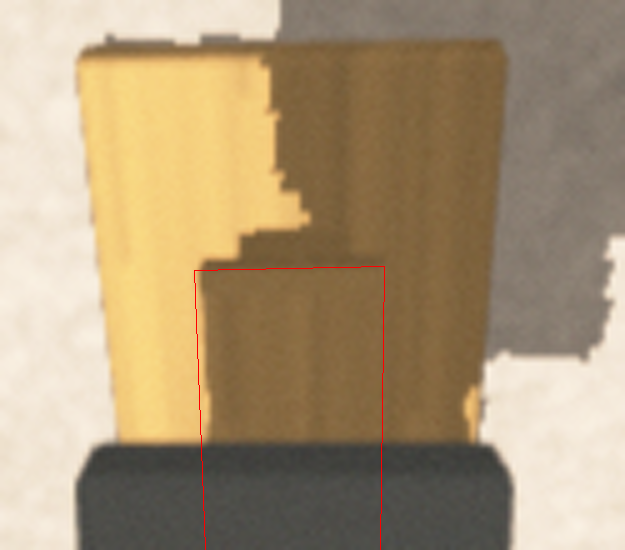

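move_arm(targets=[0.2, 1.6, 0.1, 0, -0.3, 0, 0, 1.3, 0.1, 0, 0, 0, 0, 0.3, 0, 0, 0, 0, 0, 0, 0, 0, 0, 0])

```text
time_s: 7.68
position: [0.5244, 0.2632, 0.1118]
eef_rot: [0.547, 0.609, -0.427, -0.384]
ft_force: [0.2, 0.0, -0.5]
opening: 0.527
```

```bash
python3 pl.py .0
```

```text
[0.53282541 0.26220906 0.08990922]
now [0.5244 0.2632 0.1118] j [ 0.54  0.02 -0.47  0.76 -0.14  0.41] t 7.67 F [ 0.2  0.  -0.5] op 0.527
shift [-0.19  2.34 -0.03] turn [-0.1  0.   0.1] rows 1.0
```

move_arm(targets=[-0.1, 1, 0, 0, 0, 0, 0, 0.7, 0, 0, 0, 0, 0, 0.3, 0, 0, 0, 0, 0, 0, 0, 0, 0, 0])

```text
time_s: 8.18
position: [0.5319, 0.2631, 0.0921]
eef_rot: [0.547, 0.609, -0.426, -0.384]
ft_force: [-0.8, -0.0, -1.7]
opening: 0.526
```

```bash
python3 pl.py .0
```

```text
[0.53282541 0.26220906 0.08990922]
now [0.5319 0.2631 0.0921] j [ 0.53  0.05 -0.49  0.71 -0.14  0.4 ] t 8.18 F [-0.8 -0.  -1.7] op 0.526
shift [-0.1   0.23 -0.  ] turn [-0.1  0.   0.1] rows 1.0
```

move_arm(targets=[0, 0.2, 0, 0, 0, 0, 0, 0.1, 0, 0, 0, 0, 0, 0, 0, 0, 0, 0])

```text
time_s: 8.55
position: [0.533, 0.2634, 0.0902]
eef_rot: [0.547, 0.609, -0.426, -0.384]
ft_force: [-0.4, 0.3, -0.8]
opening: 0.527
```

```bash
python3 pl.py .0;python3 -c "
from h import *
snap('scene','s6.png');snap('wrist','w6.png')
s=cv2.imread('pics/s6.png');w=cv2.imread('pics/w6.png')
cv2.imwrite('pics/s6z.png',np.hstack([cv2.resize(s[130:230,310:410],(400,400),interpolation=cv2.INTER_CUBIC),cv2.resize(w[100:350,130:380],(400,400))]))"
```

```text
[0.53282541 0.26220906 0.08990922]
now [0.533  0.2634 0.0902] j [ 0.53  0.05 -0.49  0.71 -0.14  0.4 ] t 8.55 F [-0.4  0.3 -0.8] op 0.527
shift [-0.11  0.02  0.04] turn [-0.1  0.   0.1] rows 1.0
```

View pics/s6z.png

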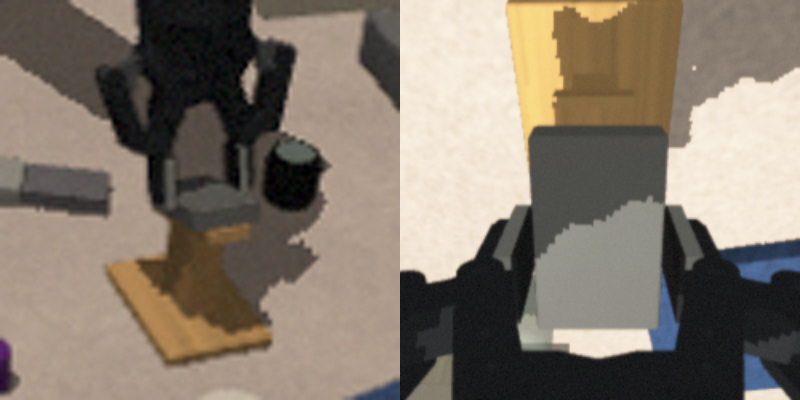

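move_arm(targets=[-0.1, 0.2, 0, 0, 0, 0, 0, 0.1, 0, 0, 0, 0, 0, 0, 0, 0, 0, 0])

```text
time_s: 9.02
position: [0.5331, 0.2635, 0.0904]
eef_rot: [0.546, 0.61, -0.425, -0.384]
ft_force: [0.1, -0.1, -1.2]
opening: 0.529
```

move_arm(targets=[0, 0.3, 0, 0, 0, 0, 0, 0.2, 0, 0, 0, 0])

```text
time_s: 9.28
position: [0.5335, 0.2636, 0.0901]
eef_rot: [0.546, 0.611, -0.425, -0.384]
ft_force: [-15.3, -3.8, 17.7]
opening: 0.525
```

```bash
python3 pl.py .0
```

```text
[0.53282541 0.26220906 0.08990922]
now [0.5335 0.2636 0.0901] j [ 0.53  0.05 -0.5   0.7  -0.14  0.4 ] t 9.28 F [-15.3  -3.8  17.7] op 0.525
shift [-0.13 -0.01  0.08] turn [0.  0.1 0.4] rows 1.0
```

move_arm(targets=[0, -0.1, 0, 0, 0, 0, 0, 0, 0, 0, 0, 0])

```text
time_s: 9.52
position: [0.5334, 0.2637, 0.0915]
eef_rot: [0.546, 0.611, -0.425, -0.384]
ft_force: [0.7, -0.0, -1.4]
opening: 0.528
```

move_arm(targets=[0, 0.15, 0, 0, 0, 0, 0, 0, 0, 0, 0, 0])

```text
time_s: 9.78
position: [0.5339, 0.2638, 0.0904]
eef_rot: [0.546, 0.611, -0.425, -0.384]
ft_force: [-4.5, -1.7, 3.2]
opening: 0.528
```

move_arm(targets=[0, 0, 0, 0, 0, 0, 0, 0, 0, 0, 0, 0, 0, 0, 0, 0, 0, 0], gripper=6.5)

```text
time_s: 10.15
position: [0.5346, 0.2639, 0.0899]
eef_rot: [0.546, 0.611, -0.424, -0.384]
ft_force: [-0.1, -0.3, -0.5]
opening: 0.76
```

```bash
python3 pl.py .0;python3 -c "
from h import *
snap('scene','s7.png');snap('wrist','w7.png')
s=cv2.imread('pics/s7.png');w=cv2.imread('pics/w7.png')
cv2.imwrite('pics/s7z.png',np.hstack([cv2.resize(s[130:230,310:410],(400,400),interpolation=cv2.INTER_CUBIC),cv2.resize(w[100:350,130:380],(400,400))]))"
```

```text
[0.53282541 0.26220906 0.08990922]
now [0.5346 0.2639 0.0899] j [ 0.53  0.05 -0.5   0.7  -0.14  0.4 ] t 10.15 F [-0.1 -0.3 -0.5] op 0.76
shift [-0.15 -0.07  0.18] turn [0.1 0.1 0.4] rows 1.0
```

View pics/s7z.png

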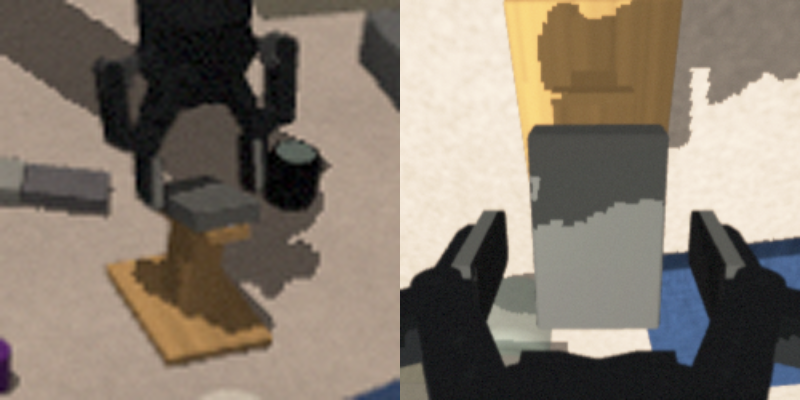

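move_arm(targets=[0, -2, 0, 0, 0, 0, 0, -3, 0, 0, 0, 0, 0, -4, 0, 0, 0, 0, 0, -2, 0, 0, 0, 0, 0, 0, 0, 0, 0, 0])

```text
time_s: 10.88
position: [0.4957, 0.2589, 0.1951]
eef_rot: [0.546, 0.611, -0.425, -0.384]
ft_force: [0.3, -0.2, 0.0]
opening: 0.763
```

```bash
python3 -c "
from h import *
from rest import face
s=r.state();w=snap('wrist','w8.png')[...,::-1].copy();print(s['position'],s['time_s'])
p0=[.5325,.262,np.radians(6.0)]
b=cv2.resize(w[80:300,150:360],None,fx=3,fy=3,interpolation=cv2.INTER_CUBIC)
for pts,c in(([(-.046,-.014,0),(-.046,.014,0),(.046,.014,0),(.046,-.014,0)],(0,0,255)),([(-.038,-.023,.015),(-.038,.023,.015),(.038,.023,.015),(.038,-.023,.015)],(0,255,0))):
    q=proj('wrist',face(p0,pts),s);cv2.polylines(b,[np.int32((q-[150,80]+.5)*3)],True,c,1)
cv2.imwrite('pics/w8z.png',b)"
```

```text
[0.49574115 0.25887668 0.19506558] 10.875
```

View pics/w8z.png

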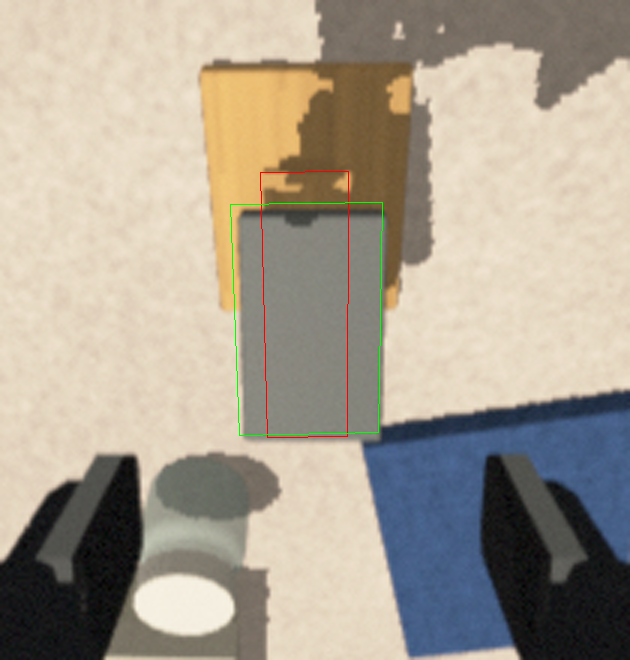

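```bash
python3 -c "
from h import *
mv([.44,-.24,.2],xq(100))"
```

```text
now [0.4956 0.2587 0.194 ] j [ 0.56 -0.07 -0.37  0.94 -0.15  0.43] t 10.93 F [ 0.2 -0.4 -0.8] op 0.762
shift [-48.98  -4.49   9.95] turn [20.  -3.8 -0.4] rows 8.0
```

move_arm(targets=[-5, -0.7, 0.7, 4, -0.7, 0, -5, -0.5, 0.7, 4, -0.7, 0, -5, -0.2, 0.7, 4, -0.7, 0, -5, 0, 0.7, 4, -0.7, 0, -5, 0, 0.7, 4, -0.7, 0], gripper=8.5)

```text
time_s: 11.55
position: [0.4893, 0.0018, 0.1939]
eef_rot: [-0.451, -0.537, 0.548, 0.456]
ft_force: [1.0, -0.2, 0.8]
opening: 0.993
```

```bash
python3 -c "
from h import *
mv([.44,-.24,.18],xq(102))"
```

```text
now [0.4893 0.0018 0.1939] j [ 0.01  0.07 -0.18  1.33 -0.01 -0.17] t 11.55 F [ 1.  -0.2  0.8] op 0.993
shift [-22.92   1.64   9.1 ] turn [-0.9 -1.8 -0.2] rows 4.0
```

move_arm(targets=[-4.8, 0.3, 1.9, -0.3, -0.4, 0, -4.8, 0.3, 1.9, -0.3, -0.4, 0, -4.8, 0.3, 1.9, -0.3, -0.4, 0, -4.8, 0.3, 1.9, 0, -0.4, 0, -2, 0.3, 0.8, 0, 0, 0])

```text
time_s: 12.18
position: [0.4448, -0.232, 0.1704]
eef_rot: [-0.444, -0.545, 0.551, 0.449]
ft_force: [0.4, 0.9, 0.2]
opening: 0.996
```

move_arm(targets=[0, 0, 0, 0, 0, 0, 0, 0, 0, 0, 0, 0])

```text
time_s: 12.42
position: [0.4436, -0.2329, 0.1675]
eef_rot: [-0.443, -0.544, 0.55, 0.452]
ft_force: [-0.5, -0.1, -0.1]
opening: 0.995
```

```bash
python3 -c "
from h import *
mv([.44,-.24,.18],xq(102));s=r.state();snap('wrist','w9.png')
for l in('tongs','tongs_tip'): print([(np.round(d['xy'],1).tolist(),round(d['score'],2),onz('wrist',d['xy'],0.0 if l=='tongs' else .011,s)) for d in r.spot_point('wrist',l)])
"
```

```text
now [ 0.4436 -0.2329  0.1675] j [-0.48  0.1  -0.21  1.28 -0.01 -0.68] t 12.43 F [-0.5 -0.1 -0.1] op 0.995
shift [-0.62 -1.25  0.52] turn [-0.8 -0.5  0.2] rows 1.0
[]
[]
```

View pics/w9.png

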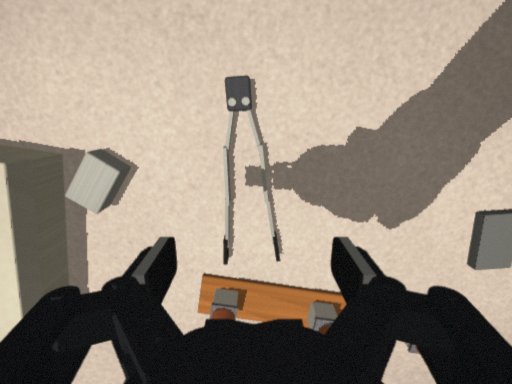

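```bash
python3 -c "
from h import *
im=cv2.imread('pics/w9.png');cv2.imwrite('pics/w9z.png',cv2.resize(im[65:275,205:300],None,fx=5,fy=2.85,interpolation=cv2.INTER_CUBIC))
"
```

```text
(no output)
```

View pics/w9z.png

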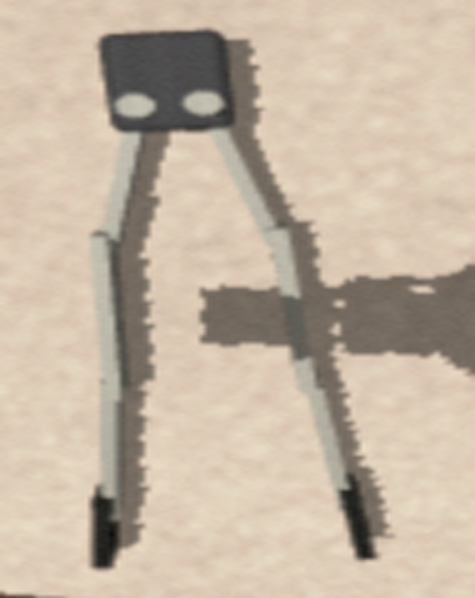

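```bash
python3 -c "
from h import *
st=r.state()
def w(u,v,z=.022): return onz('wrist',(205+u/5-.4,65+v/2.85-.4),z,st)[:2]
S=[w(135,105),w(204,103)]; B=[w(100,38),w(222,31)];Fr=[w(115,130),w(233,125)]
T=[w(103,568,.02),w(365,557,.02)]; P1=[w(94,236),w(289,228)];P2=[w(102,385),w(318,388)]
for n,q in zip(('S','B','Fr','P1','P2','T'),(S,B,Fr,P1,P2,T)): print(n,np.mean(q,0).round(4),'sep',np.linalg.norm(q[0]-q[1]).round(4))
c=np.array([np.mean(q,0) for q in (B,S,Fr,P1,P2,T)]); xs=np.array([-.105,-.080,-.071,-.033,.033,.112])
A=np.polyfit(xs,c,1);print(A, np.degrees(np.arctan2(A[0,1],A[0,0])),np.linalg.norm(A[0]));print((c-(np.outer(xs,A[0])+A[1])).round(4))
"
```

```text
S [ 0.3646 -0.263 ] sep 0.0142
B [ 0.342 -0.269] sep 0.0247
Fr [ 0.3724 -0.2606] sep 0.0246
P1 [ 0.4089 -0.2499] sep 0.0422
P2 [ 0.4685 -0.2342] sep 0.0494
T [ 0.5468 -0.213 ] sep 0.0649
[[ 0.94193934  0.258022  ]
 [ 0.43980916 -0.24209592]] 15.319044739774789 0.9766396815273397
[[ 0.0011  0.0002]
 [ 0.0001 -0.0003]
 [-0.0005 -0.0002]
 [ 0.0002  0.0007]
 [-0.0024 -0.0006]
 [ 0.0015  0.0002]]
```

```bash
cat > tg.py <<'E'
from h import *
import sys
mv([.4395,-.242,float(sys.argv[1])],xq(105.3))
E
python3 tg.py .06
```

```text
now [ 0.444  -0.2324  0.1682] j [-0.48  0.1  -0.21  1.28 -0.01 -0.68] t 12.57 F [-0.3  0.  -0.4] op 0.994
shift [-0.88 10.82  0.49] turn [-0.8 -3.8  0.2] rows 2.0
```

move_arm(targets=[-0.4, 4, 0.4, -0.4, -2, 0.1, -0.4, 4, 0.4, -0.4, -2, 0.1, -0.1, 2.5, 0.3, 0, 0, 0, 0, 0, 0, 0, 0, 0])

```text
time_s: 13.08
position: [0.4371, -0.2411, 0.0623]
eef_rot: [0.427, 0.566, -0.564, -0.424]
ft_force: [-0.3, -0.0, 0.0]
opening: 0.996
```

```bash
python3 tg.py .003; python3 -c "
from h import *
st=r.state();w=snap('wrist','w10.png')[...,::-1].copy()
a=np.radians(15.3);M=np.array([[np.cos(a),-np.sin(a)],[np.sin(a),np.cos(a)]])
for x in(-.105,-.033,0,.033,.112):
  for y in(-.023,0,.023):
    p=M@[x,y]+[.4395,-.242];q=proj('wrist',[[*p,.022]],st)[0];cv2.circle(w,tuple(int(round(v)) for v in q),1,(0,0,255),-1)
cv2.imwrite('pics/w10z.png',cv2.resize(w[50:350,130:380],None,fx=2.2,fy=2,interpolation=cv2.INTER_CUBIC))"
```

```text
now [ 0.4371 -0.2411  0.0623] j [-0.5   0.13 -0.41  1.02  0.   -0.79] t 13.07 F [-0.3 -0.   0. ] op 0.996
shift [-0.14  5.93 -0.18] turn [ 0.3  0.8 -0.1] rows 1.0
```

View pics/w10z.png

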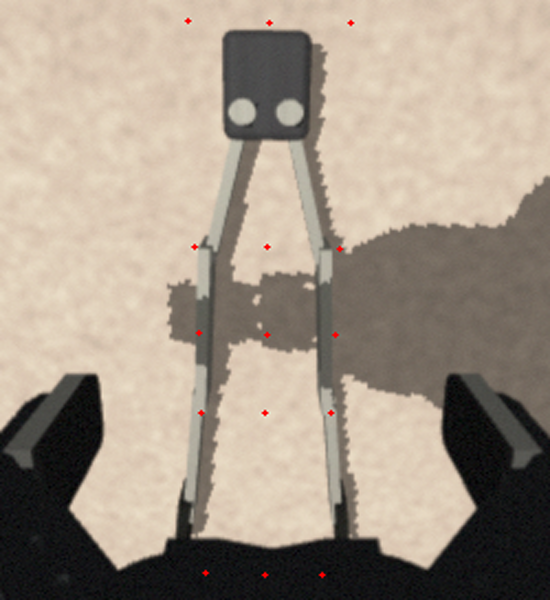

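move_arm(targets=[-0.1, 3, 0, 0.3, 0.6, 0, 0, 2, 0.1, 0, 0.2, 0, 0, 0.7, 0.1, 0, 0, 0, 0, 0, 0, 0, 0, 0])

```text
time_s: 13.62
position: [0.4422, -0.244, 0.0121]
eef_rot: [-0.433, -0.563, 0.563, 0.423]
ft_force: [0.4, -0.6, 0.2]
opening: 0.992
```

```bash
python3 tg.py .003
```

```text
now [ 0.4422 -0.244   0.0121] j [-0.5   0.17 -0.48  0.9  -0.   -0.77] t 13.62 F [ 0.4 -0.6  0.2] op 0.992
shift [0.28 0.91 0.21] turn [ 0.5  0.1 -0.6] rows 1.0
```

move_arm(targets=[0.2, 0.7, 0.2, 0.5, 0.1, -0.6, 0.1, 0.3, 0.1, 0, 0, 0, 0, 0, 0, 0, 0, 0])

```text
time_s: 14.0
position: [0.4399, -0.2425, 0.0037]
eef_rot: [-0.43, -0.562, 0.562, 0.428]
ft_force: [0.1, -0.6, -0.6]
opening: 0.995
```

```bash
python3 tg.py .003
```

```text
now [ 0.4399 -0.2425  0.0037] j [-0.5   0.19 -0.49  0.9  -0.   -0.77] t 14.0 F [ 0.1 -0.6 -0.6] op 0.995
shift [0.06 0.07 0.02] turn [ 0.1  0.  -0.1] rows 1.0
```

move_arm(targets=[0, 0.1, 0, 0, 0, 0, 0, 0, 0, 0, 0, 0, 0, 0, 0, 0, 0, 0, 0, 0, 0, 0, 0, 0, 0, 0, 0, 0, 0, 0], gripper=3.9, squeeze=35)

```text
time_s: 14.62
position: [0.4406, -0.243, 0.0038]
eef_rot: [0.431, 0.562, -0.562, -0.427]
ft_force: [0.3, 0.6, -0.8]
opening: 0.462
```

```bash
python3 -c "
from h import *
mv([.44,-.242,.1],xq(105.3))
st=r.state();w=snap('wrist','w11.png')"
```

```text
now [ 0.4406 -0.243   0.0038] j [-0.5   0.19 -0.49  0.89 -0.   -0.77] t 14.62 F [ 0.3  0.6 -0.8] op 0.462
shift [ 0.08 -9.62  0.  ] turn [ 0.2  0.  -0.2] rows 2.0
```

View pics/w11.png

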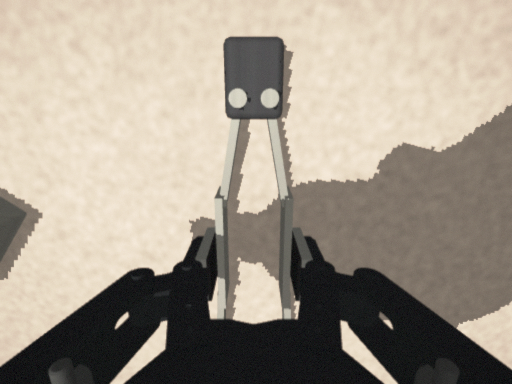

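```bash
python3 -c "
from h import *
st=r.state()
for p in [(237,98),(270,98),(224,118),(284,118),(225,38),(283,38)]:
  P=onz('wrist',p,.022,st);print(R.from_quat(st['eef_rot']).inv().apply(P-st['position'])*1000)"
```

```text
[ -6.82417017 -18.40418093  78.88512416]
[  7.66092774 -18.4624703   78.86423082]
[-12.81786688 -18.3521979   70.40716718]
[ 14.07808277 -18.460439    70.37121235]
[-11.33254829 -18.46317563 102.38549458]
[ 12.64095295 -18.55962603 102.34446667]
```

move_arm(targets=[0, -1, 0, 0, 0, 0, 0, -2, 0, 0, 0, 0, 0, -3, 0, 0, 0, 0, 0, -3, 0, 0, 0, 0, 0, -1, 0, 0, 0, 0])

```text
time_s: 15.3
position: [0.439, -0.2421, 0.1071]
eef_rot: [-0.43, -0.562, 0.562, 0.428]
ft_force: [1.1, 0.4, -0.3]
opening: 0.46
```

```bash
python3 -c "
from h import *
mv([.44,-.242,.1],xq(105.3))
w=snap('wrist','w12.png')
w=snap('scene','s12.png')
cv2.imwrite('pics/s12z.png',cv2.resize(w[120:270,130:330,::-1],None,fx=3.5,fy=3.5,interpolation=cv2.INTER_CUBIC))"
```

```text
now [ 0.439  -0.2421  0.1071] j [-0.5   0.11 -0.33  1.13 -0.   -0.77] t 15.3 F [ 1.1  0.4 -0.3] op 0.46
shift [-0.02  0.71 -0.1 ] turn [ 0.1  0.  -0.1] rows 1.0
```

View pics/s12z.png

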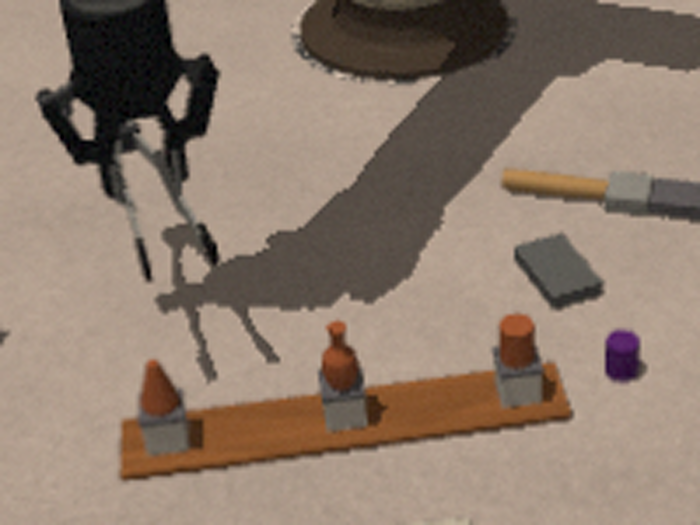

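View pics/w12.png

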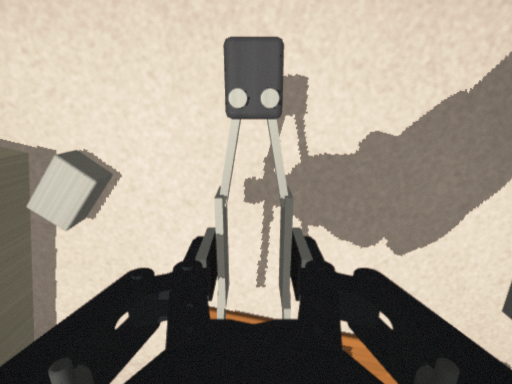

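```bash
python3 -c "
from h import *
mv([.55,-.12,.21],xq(94))
for n,f in(('top','top0.png'),('scene','scene0.png')): pass
t=cv2.imread('pics/top0.png');s=cv2.imread('pics/s12.png') if 0 else cv2.imread('pics/scene0.png')
cv2.imwrite('pics/seal0.png',np.hstack([cv2.resize(t[155:185,235:275],(640,480),interpolation=cv2.INTER_CUBIC)[:, :400],cv2.resize(s[200:240,260:293],(396,480),interpolation=cv2.INTER_CUBIC)]))
"
```

```text
now [ 0.4387 -0.242   0.1061] j [-0.5   0.11 -0.33  1.13 -0.   -0.77] t 15.4 F [ 0.5  0.9 -0.8] op 0.458
shift [  8.81 -10.4  -13.96] turn [ 0.  11.3 -0.1] rows 3.0
```

View pics/seal0.png

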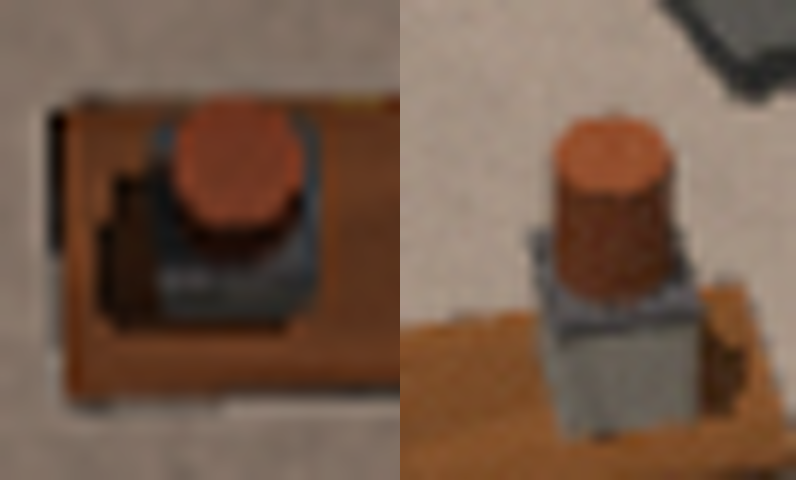

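```bash
python3 -c "
from h import *
a=ray('top',(249.4,164.5));b=ray('scene',(277.3,212.4))
print(onz('top',(249.4,164.5),.074),onz('scene',(277.3,212.4),.074),tri([a,b]))
# board direction from plinths: top image cylinders
"
```

```text
[0.60626894 0.02119528 0.074     ] [0.60621966 0.02458797 0.074     ] [0.60642708 0.02285635 0.07428391]
```

move_arm(targets=[1.8, -2.5, -2.8, 0, 2.3, 0, 1.8, -2.5, -2.8, 0, 2.3, 0, 1.8, -2.5, -2.8, 0, 2.3, 0, 1.8, -2.5, -2.8, 0, 2.3, 0, 1.6, -0.4, -2.8, 0, 2.1, 0])

```text
time_s: 16.02
position: [0.5592, -0.1271, 0.2048]
eef_rot: [-0.482, -0.513, 0.516, 0.488]
ft_force: [0.1, -1.4, -0.9]
opening: 0.46
```

move_arm(targets=[0, 0, 0, 0, 0, 0, 0, 0, 0, 0, 0, 0])

```text
time_s: 16.27
position: [0.5596, -0.1258, 0.2016]
eef_rot: [-0.48, -0.513, 0.518, 0.489]
ft_force: [0.3, -0.1, 0.1]
opening: 0.459
```

```bash
python3 -c "
from h import *
mv([.55,-.12,.21],xq(94));s=r.state();snap('wrist','w13.png')
print([(np.round(d['xy'],1).tolist(),round(d['score'],2),onz('wrist',d['xy'],0.058,s)) for d in r.spot_point('wrist','seal_center')])
im=cv2.imread('pics/w13.png');cv2.imwrite('pics/w13b.png',im)"
```

```text
now [ 0.5596 -0.1258  0.2016] j [-0.22  0.23  0.02  1.38  0.   -0.28] t 16.27 F [ 0.3 -0.1  0.1] op 0.459
shift [ 0.64 -0.82  0.93] turn [-0.8 -0.4  0.3] rows 1.0
[([380.3, 224.1], 0.97, array([0.60274578, 0.02670726, 0.058     ])), ([430.5, 203.8], 0.63, array([0.57455842, 0.07958765, 0.058     ]))]
```

View pics/w13.png

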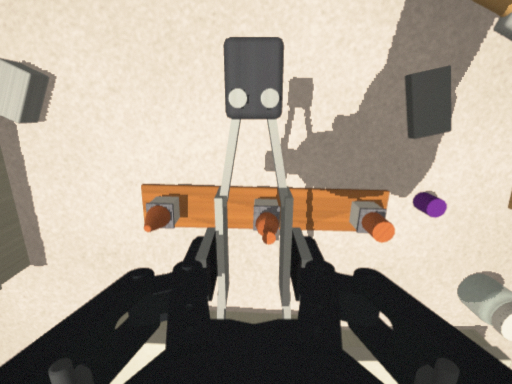

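```bash
python3 -c "
from h import *
im=cv2.imread('pics/w13.png');cv2.imwrite('pics/w13z.png',cv2.resize(im[195:250,340:405],None,fx=9,fy=9,interpolation=cv2.INTER_CUBIC))"
```

```text
(no output)
```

View pics/w13z.png

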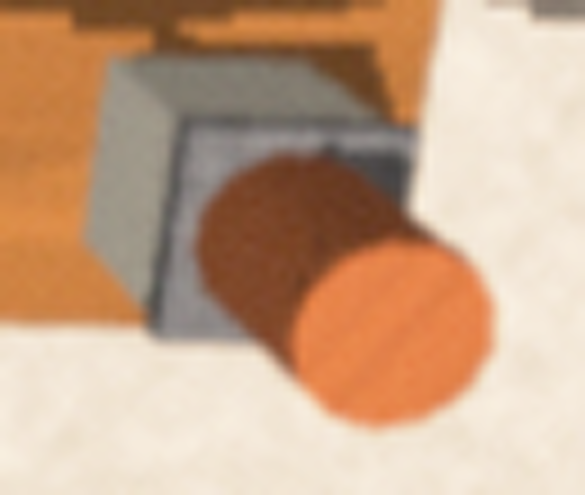

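```bash
python3 -c "
from h import *
st=r.state()
z=lambda a,b:(340+a/9-.45,195+b/9-.45)
print(onz('wrist',z(394,332),.074,st))
P=[onz('wrist',z(*c),.042,st) for c in((182,122),(155,335),(415,130))];print(np.array(P),(P[1]+P[2])/2, np.degrees(np.arctan2(*(P[2]-P[0])[[1,0]])))
mv([.5096,.0225,.10],xq(93))"
```

```text
[0.60483717 0.02276421 0.074     ]
[[0.58981856 0.00622293 0.042     ]
 [0.62104978 0.0078418  0.042     ]
 [0.58915662 0.03794987 0.042     ]] [0.6051032  0.02289584 0.042     ] 91.19522656329549
now [ 0.5593 -0.1261  0.2018] j [-0.22  0.23  0.02  1.38  0.   -0.28] t 16.38 F [ 0.4 -0.4 -0.5] op 0.46
shift [15.09 10.3   3.91] turn [-0.8  0.5  0.3] rows 3.0
```

```bash
python3 -c "
from h import *
mv([.43,.0165,.10],xq(92))"
```

```text
now [ 0.5593 -0.1261  0.2018] j [-0.22  0.23  0.02  1.38  0.   -0.28] t 16.38 F [ 0.4 -0.4 -0.5] op 0.46
shift [14.98 10.42 11.89] turn [-0.8  1.5  0.2] rows 3.0
```

move_arm(targets=[2.5, 0, 3, -0.3, 0.3, 0.1, 3, 0.5, 3, -0.3, 0.3, 0.1, 3.2, 3, 3, -0.2, 0.3, 0, 3.2, 3, 2, 0, 0.3, 0, 3, 3, 1, 0, 0.3, 0])

```text
time_s: 17.0
position: [0.4274, 0.0152, 0.1053]
eef_rot: [0.495, 0.507, -0.505, -0.493]
ft_force: [0.3, -1.0, -1.1]
opening: 0.459
```

move_arm(targets=[0, 0, 0, 0, 0, 0])

```text
time_s: 17.12
position: [0.4241, 0.0158, 0.1032]
eef_rot: [-0.493, -0.506, 0.507, 0.494]
ft_force: [0.5, 0.2, -1.1]
opening: 0.456
```

```bash
python3 -c "
from h import *
mv([.44,.017,.053],xq(92))"
```

```text
now [0.4241 0.0158 0.1032] j [ 0.04 -0.03 -0.49  1.11  0.    0.01] t 17.12 F [ 0.5  0.2 -1.1] op 0.456
shift [ 0.08  5.02 -1.59] turn [-0.  -0.5  0. ] rows 1.0
```

move_arm(targets=[0.1, 2.5, -0.4, 0, -0.4, 0, 0, 2, -0.2, 0, 0, 0, 0, 0.6, 0, 0, 0, 0, 0, 0, 0, 0, 0, 0])

```text
time_s: 17.62
position: [0.4322, 0.0139, 0.0542]
eef_rot: [0.494, 0.509, -0.506, -0.491]
ft_force: [0.0, 0.6, 0.4]
opening: 0.46
```

```bash
python3 -c "
from h import *
mv([.5095,.019,.053],xq(92))
w=snap('scene','s14.png')
cv2.imwrite('pics/s14z.png',cv2.resize(w[140:260,170:340,::-1],None,fx=4,fy=4,interpolation=cv2.INTER_CUBIC))"
```

```text
now [0.4322 0.0139 0.0542] j [ 0.03  0.01 -0.56  0.99 -0.    0.  ] t 17.62 F [0.  0.6 0.4] op 0.46
shift [ 0.27  0.16 -7.74] turn [ 0.3 -0.3 -0.1] rows 2.0
```

View pics/s14z.png

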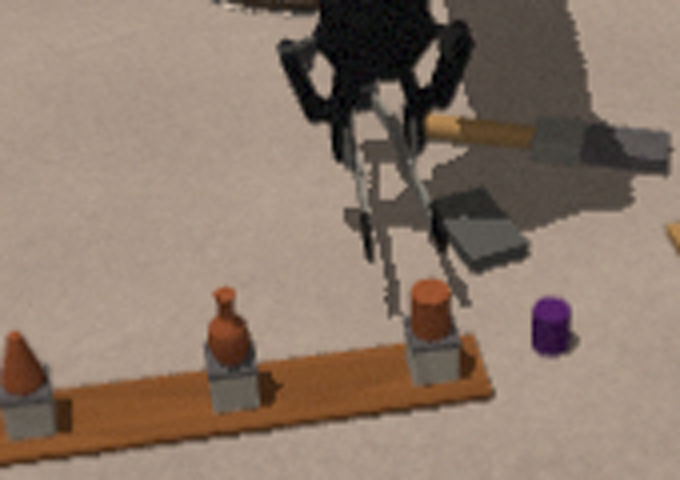

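move_arm(targets=[0.2, 0, -1.2, 0.2, -0.2, 0, 0.1, 0, -1.5, 0.1, -0.1, 0, 0, 0, -1.2, 0, 0, 0, 0, 0, 0, 0, 0, 0])

```text
time_s: 18.18
position: [0.4767, 0.0184, 0.0568]
eef_rot: [0.492, 0.51, -0.508, -0.49]
ft_force: [-0.3, 0.2, -1.5]
opening: 0.459
```

```bash
python3 -c "
from h import *
mv([.5095,.019,.053],xq(92))
w=snap('top','t15.png');w2=snap('scene','s15.png')
cv2.imwrite('pics/t15z.png',np.hstack([cv2.resize(w[140:220,210:290,::-1],(400,400),interpolation=cv2.INTER_CUBIC),cv2.resize(w2[170:250,230:310,::-1],(400,400),interpolation=cv2.INTER_CUBIC)]))"
```

```text
now [0.4767 0.0184 0.0568] j [ 0.04  0.09 -0.46  1.01 -0.    0.  ] t 18.18 F [-0.3  0.2 -1.5] op 0.459
shift [-0.06  0.39 -3.28] turn [ 0.3  0.  -0.1] rows 1.0
```

View pics/t15z.png

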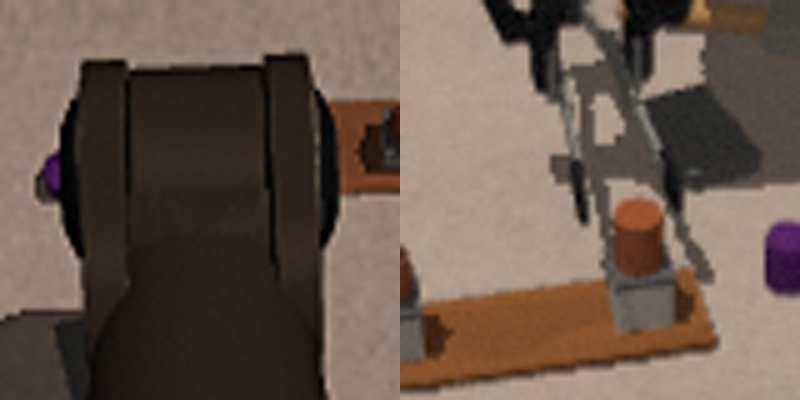

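```bash
python3 -c "
from h import *
st=r.state();Q=R.from_quat(st['eef_rot'])
w=cv2.imread('pics/s15.png');b=cv2.resize(w[170:250,230:310],None,fx=7,fy=7,interpolation=cv2.INTER_CUBIC)
pts=[Q.apply([x+.0005,y,z])+st['position'] for x in(-.0235,.0235) for y in(.0038-.02,.0038-.002) for z in(-.078,-.112)]
for a in np.linspace(0,6.28,24):
  for z in (.042,.074): pts.append(np.array([.605+.013*np.cos(a),.0228+.013*np.sin(a),z]))
for q in proj('scene',pts): cv2.circle(b,tuple(np.int32((q-[230,170]+.5)*7)),2,(0,255,0),-1)
cv2.imwrite('pics/s15o.png',b)"
```

```text
(no output)
```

View pics/s15o.png

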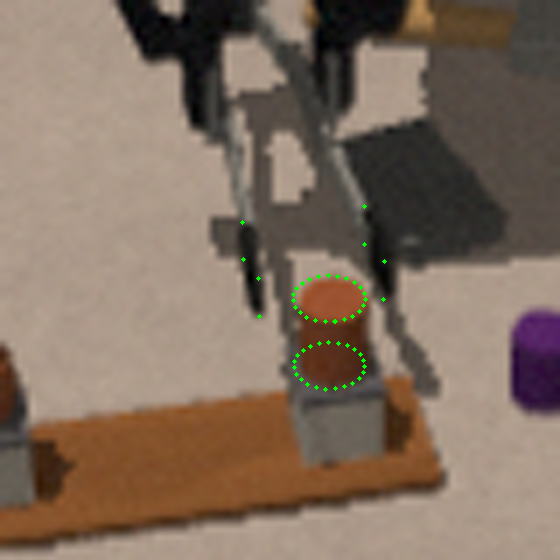

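move_arm(targets=[0, 0.3, -1.2, 0.2, 0, 0, 0, 0.1, -1.2, 0.1, 0, 0, 0, 0, -0.7, 0, 0, 0, 0, 0, 0, 0, 0, 0])

```text
time_s: 18.77
position: [0.5081, 0.0195, 0.052]
eef_rot: [-0.491, -0.508, 0.51, 0.491]
ft_force: [-0.3, 0.4, -1.0]
opening: 0.454
```

```bash
python3 -c "
from h import *
mv([.5095,.019,.053],xq(92))
snap('scene','s16.png')
st=r.state();Q=R.from_quat(st['eef_rot'])
w=cv2.imread('pics/s16.png');b=cv2.resize(w[170:250,230:310],None,fx=7,fy=7,interpolation=cv2.INTER_CUBIC)
cv2.imwrite('pics/s16o.png',b)"
```

```text
now [0.5081 0.0195 0.052 ] j [ 0.04  0.16 -0.4   1.01 -0.    0.  ] t 18.77 F [-0.3  0.4 -1. ] op 0.454
shift [-0.06 -0.1  -0.13] turn [-0.1  0.  -0.1] rows 1.0
```

View pics/s16o.png

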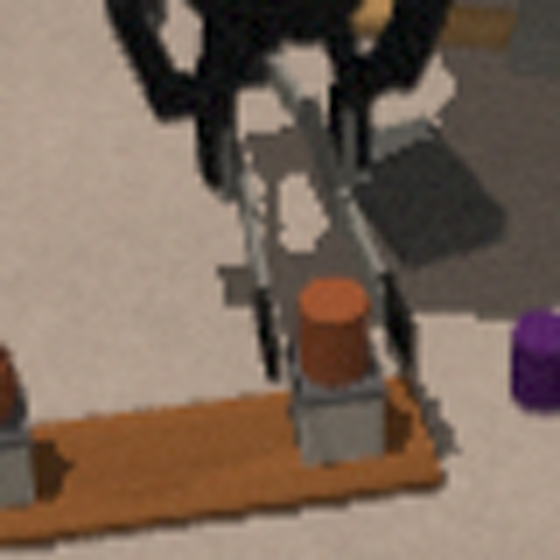

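move_arm(targets=[0, 0, -0.1, 0, 0, 0, 0, 0, 0, 0, 0, 0], gripper=3.3, squeeze=40)

```text
time_s: 19.08
position: [0.5083, 0.0195, 0.052]
eef_rot: [-0.491, -0.508, 0.51, 0.492]
ft_force: [0.5, -0.5, -0.3]
opening: 0.39
```

move_arm(targets=[0, 0, 0, 0, 0, 0, 0, 0, 0, 0, 0, 0, 0, 0, 0, 0, 0, 0, 0, 0, 0, 0, 0, 0], gripper=2.7, squeeze=40)

```text
time_s: 19.58
position: [0.508, 0.0195, 0.0522]
eef_rot: [-0.491, -0.508, 0.51, 0.491]
ft_force: [-0.3, -0.5, -1.7]
opening: 0.353
```

```bash
python3 -c "
from h import *
mv([.5095,.019,.053],xq(92))
snap('scene','s17.png')
w=cv2.imread('pics/s17.png');b=cv2.resize(w[170:250,230:310],None,fx=7,fy=7,interpolation=cv2.INTER_CUBIC)
cv2.imwrite('pics/s17o.png',b)"
```

```text
now [0.508  0.0195 0.0522] j [ 0.04  0.16 -0.4   1.01 -0.    0.  ] t 19.57 F [-0.3 -0.5 -1.7] op 0.353
shift [-0.06 -0.08 -0.14] turn [-0.2  0.  -0.1] rows 1.0
```

View pics/s17o.png

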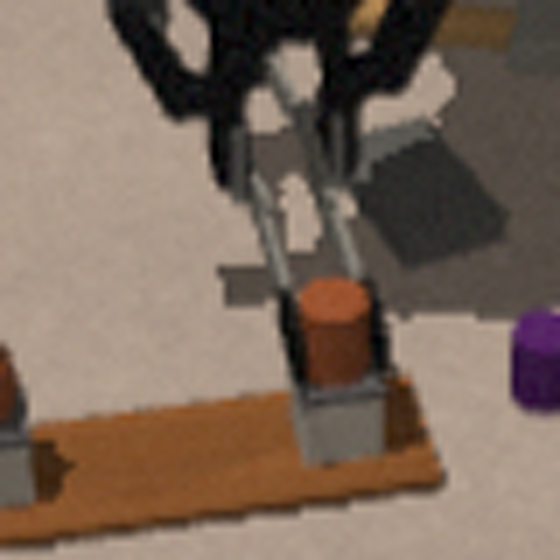

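move_arm(targets=[0, -0.5, 0, 0, 0, 0, 0, -1, 0, 0, 0, 0, 0, -1.5, 0, 0, 0, 0, 0, -2, 0, 0, 0, 0, 0, -2, 0, 0, 0, 0])

```text
time_s: 20.25
position: [0.5075, 0.0196, 0.126]
eef_rot: [-0.49, -0.507, 0.51, 0.492]
ft_force: [-0.4, 0.1, -1.8]
opening: 0.358
```

```bash
python3 -c "
from h import *
mv([.5095,.019,.25],xq(92))
snap('scene','s18.png')
w=cv2.imread('pics/s18.png');b=cv2.resize(w[140:250,220:330],None,fx=5,fy=5,interpolation=cv2.INTER_CUBIC)
cv2.imwrite('pics/s18o.png',b)"
```

```text
now [0.5075 0.0196 0.126 ] j [ 0.04  0.12 -0.28  1.18 -0.    0.  ] t 20.25 F [-0.4  0.1 -1.8] op 0.358
shift [ -0.08 -12.4   -0.14] turn [-0.3  0.  -0.1] rows 2.0
```

View pics/s18o.png

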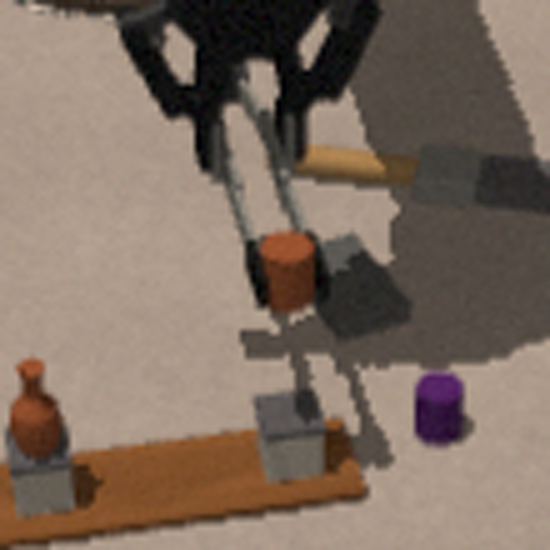

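```bash
cat > fin.py <<'E'
from h import *
a=np.radians(20); mv([.530-.097*np.cos(a),.2635-.097*np.sin(a),.24],xq(110))
E
python3 fin.py
```

```text
now [0.5089 0.0197 0.1289] j [ 0.04  0.12 -0.27  1.18 -0.    0.  ] t 20.3 F [ 0.6 -0.4  1.5] op 0.352
shift [ 21.29 -11.13   6.26] turn [ -0.  -18.   -0.1] rows 4.0
```

move_arm(targets=[0, -2.5, 0, 0, 0, 0, 0, -3, 0.5, 0, 0, 0, 1, -3, 0.7, 0, -1.5, 0, 2, -1.5, 0.8, 0, -1.5, 0, 2.5, -0.5, 0.8, 0, -1.5, 0])

```text
time_s: 20.92
position: [0.4773, 0.0731, 0.2404]
eef_rot: [0.472, 0.528, -0.527, -0.47]
ft_force: [-0.1, -0.1, -1.7]
opening: 0.349
```

```bash
python3 fin.py
```

```text
now [0.4773 0.0731 0.2404] j [ 0.15  0.04 -0.11  1.41 -0.    0.04] t 20.93 F [-0.1 -0.1 -1.7] op 0.349
shift [1.606e+01 1.000e-02 2.040e+00] turn [  0.2 -13.5  -0.1] rows 3.0
```

move_arm(targets=[2.8, 0, 0.2, 0, -2.5, 0, 2.8, 0, 0, 0, -2.5, 0, 2.8, 0, -0.1, 0, -2.5, 0, 2.8, 0, -0.2, 0, -2.5, 0, 2.5, 0, -0.3, 0, -2.5, 0])

```text
time_s: 21.55
position: [0.453, 0.2125, 0.2443]
eef_rot: [0.412, 0.579, -0.575, -0.406]
ft_force: [0.5, 0.2, -1.4]
opening: 0.354
```

```bash
python3 fin.py
```

```text
now [0.453  0.2125 0.2443] j [ 0.44  0.07 -0.07  1.42 -0.    0.1 ] t 21.55 F [ 0.5  0.2 -1.4] op 0.354
shift [2.15 0.42 0.75] turn [ 0.6 -0.6 -0.1] rows 1.0
```

move_arm(targets=[1.3, 0.2, 0.5, 0.4, -0.4, 0, 0.6, 0.2, 0.3, 0.2, -0.2, 0, 0, 0, 0, 0, 0, 0, 0, 0, 0, 0, 0, 0])

```text
time_s: 22.05
position: [0.438, 0.2282, 0.2406]
eef_rot: [-0.406, -0.578, 0.58, 0.405]
ft_force: [0.6, -0.1, -1.6]
opening: 0.35
```

```bash
python3 fin.py; python3 -c "
from h import *
a=snap('scene','s19.png');b=snap('top','t19.png');w=snap('wrist','w19.png')
A=cv2.resize(a[60:240,270:450],(400,400),interpolation=cv2.INTER_CUBIC);B=cv2.resize(b[130:240,120:230],(400,400),interpolation=cv2.INTER_CUBIC)
cv2.imwrite('pics/f19.png',np.hstack([A,B])[...,::-1])
print('tileproj',proj('scene',[[.53,.2635,.1]]),proj('top',[[.53,.2635,.1]]))
for c in('scene','top'): print(c,[(np.round(d['xy'],1).tolist(),round(d['score'],2)) for d in r.spot_point(c,'seal_center')],[(np.round(d['xy'],1).tolist(),round(d['score'],2)) for d in r.spot_point(c,'tile')])
"
```

```text
now [0.438  0.2282 0.2406] j [ 0.48  0.07 -0.08  1.42 -0.    0.13] t 22.05 F [ 0.6 -0.1 -1.6] op 0.35
shift [ 0.17  0.06 -0.15] turn [-0.  -0.  -0.2] rows 1.0
tileproj [[359.62849767 177.71638937]] [[166.4236155  187.28824926]]
scene [([359.0, 182.7], 0.7), ([365.8, 131.1], 0.57)] [([292.2, 198.2], 0.67), ([360.2, 255.0], 0.59), ([357.3, 180.5], 0.58)]
top [([219.4, 175.5], 0.51)] [([230.0, 214.2], 0.63), ([166.5, 185.1], 0.49)]
```

View pics/f19.png

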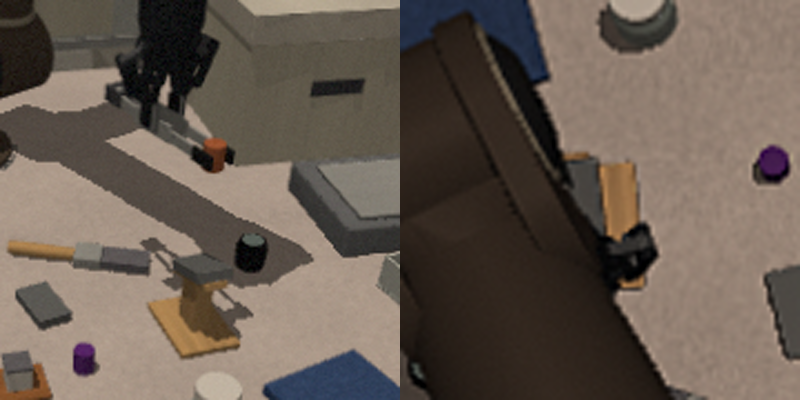

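View pics/s19.png

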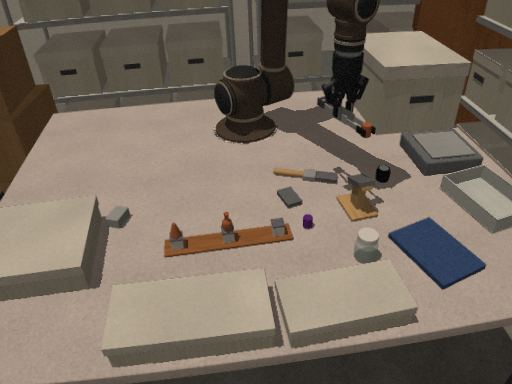

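```bash
python3 -c "
from h import *
st=r.state();Q=R.from_quat(st['eef_rot']);print(st['position'],st['time_s'],np.abs(st['dq']).max())
P=Q.apply([.0003,-.006,-.097])+st['position'];print(P,proj('scene',[P]))
a=cv2.imread('pics/s19.png')
q=np.concatenate([proj('scene',[[P[0]+.013*np.cos(t),P[1]+.013*np.sin(t),P[2]+z] for t in np.linspace(0,6.28,20)]) for z in(-.016,.016)])
from rest import face
p0=[.5325,.262,np.radians(6.0)]
q=np.vstack([q,proj('scene',face(p0,[(-.036,-.023,.015),(-.036,.023,.015),(.04,.023,.015),(.04,-.023,.015),(.002,0,.015)]))])
b=cv2.resize(a[110:210,320:410],None,fx=6,fy=6,interpolation=cv2.INTER_CUBIC)
for c in q: cv2.circle(b,tuple(np.int32((c-[320,110]+.5)*6)),2,(0,255,0),-1)
cv2.imwrite('pics/f20.png',b)"
```

```text
[0.43801929 0.22853121 0.24049013] 22.4 0.002265846958753195
[0.52906417 0.26200924 0.24641811] [[365.32931071 129.64844085]]
```

View pics/f20.png

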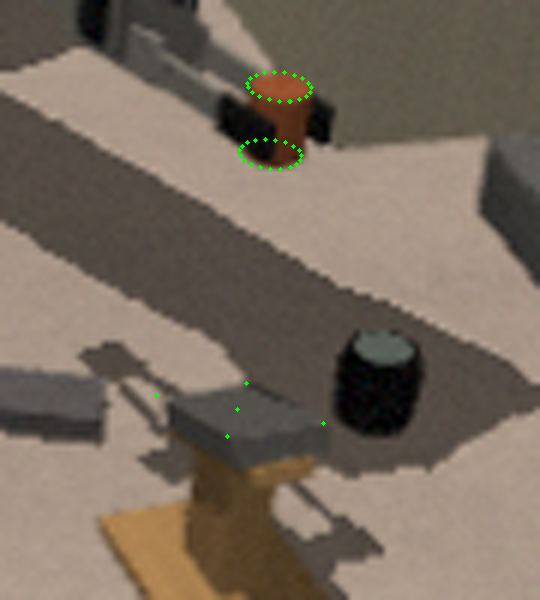

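```bash
python3 -c "
from h import *
a=cv2.imread('pics/w8.png')
b=cv2.resize(a[95:235,205:300],None,fx=5.5,fy=4.2,interpolation=cv2.INTER_CUBIC)
b=np.clip(b.astype(float)*1.3,0,255).astype(np.uint8)
cv2.imwrite('pics/w8y.png',b);cv2.imwrite('pics/w19.png',cv2.imread('pics/w19.png'))"
```

```text
(no output)
```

View pics/w8y.png

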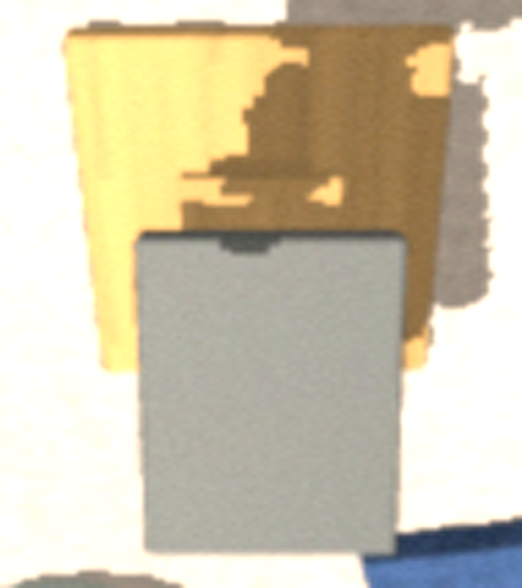

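View pics/w19.png

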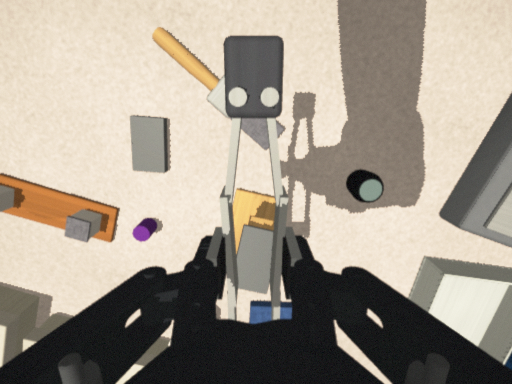

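```bash
python3 -c "
from h import *
s=r.state();print(s['position'],s['opening'],s['time_s'],s['ft_force']);print(r.job_done())
s=r.state();print(s['position'],s['opening'],s['time_s'])"
```

```text
[0.43801929 0.22853121 0.24049013] 0.35463521504211326 22.4 [-0.50759171  0.08508486 -1.09782359]
the job is handed in; nothing more can be done
None
the job is handed in; nothing more can be done
```

The job is handed in at 22.4 s. The tile lies on the stand, and the cylinder is held still in the tongs above it. `job_done()` reports no verdict, and I could not look again after handing in.

**What I did**
- I gripped the right-hand grey tile across its width and laid it on the sloped face. I briefly pressed it down with about 24 N, eased off, and released it.
- I took the tongs by their grip plates half open, closed them on the clay cylinder with a 40 N squeeze, and lifted it off its plinth. The gripper itself stayed about 95 mm from the cylinder.
- I carried it over the tile and stopped there, still holding.

**Last checks**
- **Tile:** it is square to the stand within about 1° and clear of the lip. It sits about 3 mm up-slope and 1–2 mm sideways of exact centre.
- **Cylinder:** it is at about (0.529, 0.262) and within about 3 mm of the tile's middle. Its underside is at about 0.23 m, leaving at least 11 cm of air. The gripper read about 30 mm, so it stopped on the load rather than reaching its 27 mm setting. The arm was at rest.
- **Bystanders:** the last scene picture shows nothing else moved.

**What disagreed**
- The scene camera put the tile about 3–4 mm off my model of it, while the wrist camera showed 1–3 mm. I took the wrist view as the better one, because the scene camera showed a similar offset on the stand itself.
- The network did not find the cylinder in the last top picture because the arm hid it. I checked it against the scene picture and the arm's measured pose instead.

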